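Cock and sort the spring adapters at the tachograph bench

ROBOT

A 6-joint arm with a two-finger parallel gripper is mounted at the origin on the work surface. World frame = base frame: x ahead of the robot, y to its left, z up, the work surface at z = 0. Lengths are in m, angles in rad, forces in N, time in s.
With the tool pointing down it reaches from about 0.35 to 0.975 m from the base axis. Payload 4.9 kg.
Tool frame: the origin (TCP) lies between the finger pads; the fingertips stand 25 mm ahead of it and the grasp point (between the pads) lies 6 mm ahead of it; z points along the fingers, y is the line along which they close (so a half turn about z gives the same grasp; the last joint's range is limited). The gripper opens to 85 mm and grips with 20 to 120 N. Pads are 22 mm wide; open, the fingers measure 114 mm over their backs; the gripper's body (76 mm by 85 mm) begins 54 mm behind the grasp point. The pads swing forward as they close: fully open they stand 13 mm farther back than shut.
Start: joints at [-1.262, 0.053, 1.613, -0, 1.476, -0.119], TCP at [0.259, -0.569, 0.256] pointing down, gripper open.
Joint ranges: [-3.01, 3.01], [-1.01, 2.22], [0.06, 2.58], [-1.02, 4.17], [0.09, 2.62], [-3.14, 3.14]. Speed limits (rad/s): [2.57, 2.57, 3.14, 3.14, 3.14, 3.14].

INTERFACE

Orientations are given as a unit quaternion [w, x, y, z].
In Python, from plant import manip gives the robot as it stands.
- The arm moves only by the shell command python3 -m inch 'ROWS'. ROWS is JSON, a list of rows, each a list of 3 entries, a list of its own where there are three numbers: the shift along the tool's x, y, z in m, then the turn, a rotation vector about the tool's x, y, z in rad, then the opening, from 0 (shut) to 1 (fully open). A call has 1 to 8 rows; each row shifts and turns the commanded pose from where the row before left it, along the tool's axes as they then stand; what a row does not reach is not made up. A row lasts 1/10 s, in which the tool goes at most 50 mm and 8.59 degrees, less where a joint would pass 70% of its speed; a pose out of reach is approached as far as the arm can. A call with a gripper value outside its range is refused whole. The fingers move at their own pace and stop on an object; the grip force is fixed at half the most. Time passes only in rows, so rows that do not move let the fingers close. It gives the time, the measured TCP pose, the force, the opening and the grip force at its end, in the units of the state.
- manip.state(): the state, without advancing time (a new reading comes with each control period).
- manip.grab_frame(name): name is "scene" or "top" or "wrist"; returns (picture, depth): 384x512x3 uint8, red, green, blue; 384x512 float32, m along the optical axis (not along the pixel's ray), 0 where there is no reading.
- manip.camera_params(name): a dict with "camera_matrix" (3x3 intrinsics, pixels), "rvec" (rotation vector, rad) and "tvec" (3), from world to camera coordinates, as OpenCV has them. Camera axes: x right, y down, z forward; pixel columns grow to the right and rows downward; lengths in m; the calibration is good to about 2 mm. A picture is of the moment at which its call begins: read the wrist's pose just before it. camera_params takes no time and is no camera call; for the wrist camera it gives the pose at the moment of the call.
- manip.job_done(): hands the job in; it is judged then, once.
Trained networks look in the newest picture that a camera, given by its name, has taken for a name from the list of things; names that differ only in an ending like _2 or _b are one class to them, and where a whole thing is asked for, a point or a joint stands for the part that bears it (a point fixed in the world has none). Each returns a list of dicts, best first, with "score" (0 to 1); they miss things now and then, are a little off and sometimes report something else, mostly with a low value. They report only what shows in the picture. A call takes as long as a camera call. They do not tell look-alikes from the thing itself.
- manip.look_for(camera, label): "point" ([x, y, z] in m, in world coordinates, good to about 4 mm: the middle of the surface that is visible of it).
The state is a dict: "time": time; "joint_pos": joint angles; "joint_vel": joint speeds; "joint_efforts": joint torques, N m; "tool_pos": TCP position; "tool_rot": TCP orientation; "contact_force": force on the tool from outside, world axes, zero at the start; "ft_torque": the same for the moment, N m; "gripper_width": opening from 0.0 (shut) to 1.0 (fully open); "grasp_force": force on a finger pad.
Only numpy, scipy, OpenCV 4.12 (cv2) and the standard library are available. Lean on these libraries where they do the work, as an engineer would, in place of code of your own. Each camera call takes 0.05 s, during which the arm holds its last target. There are 200 camera calls.

TASK

Make all the orange spring adapters on the bench ready for the shelf: set each in the steel nest and only there push its plunger home and slide its keeper fully across so that the plunger stays trapped. Feel how hard each plunger pushes back, and stand the adapters with a stiff spring (about 12 N) flat in the green tray and those with a weak spring (about 4 N) flat in the red tray, side by side. Leave everything else on the bench where it is.

Things in the scene. Friction and masses are not known exactly. Their poses are not given: they have to be found in the camera images.
- adapter_1: one of four look-alike orange spring adapters (2 or 3 present, any mix; spring strength not visible), 0.35-0.5 kg; housing 110 (own x) x 54 (y, grip here) x 50 mm, origin at centre of underside. Keeper's upright tab at the +x end: inner face at own x +22 mm when open (+42 across), 8 thick, 44 wide, 52-84 mm high; 59 mm open window between it and the keeper's crossbar
- adapter_1_plunger (a joint): travel of its brass plunger, a polished, slippery flat pad from own x -33 to +18 mm, 38 mm wide, top 72 mm above the underside at 0; 0.018 m = fully home (top at 54 mm). Springs back when let go unless trapped. Holding it home takes about 4 N (weak spring) or 12 N (stiff), first touch about half of that
- adapter_1_keeper (a joint): travel of its steel keeper frame along own +x, 0 = open, 0.020 m = fully across; stays put (friction 1.5 N). Crossbar over own x -53 to -37 mm when open, underside 58 mm, top 68 mm high: it passes over the pad's end only while the plunger is in over 14 mm. So hold the pad in with closed fingertips in the frame's window and drag them in +x against the tab
- adapter_2: one of four look-alike orange spring adapters (2 or 3 present, any mix; spring strength not visible), 0.35-0.5 kg; housing 110 (own x) x 54 (y, grip here) x 50 mm, origin at centre of underside. Keeper's upright tab at the +x end: inner face at own x +22 mm when open (+42 across), 8 thick, 44 wide, 52-84 mm high; 59 mm open window between it and the keeper's crossbar
- adapter_2_plunger (a joint): travel of its brass plunger, a polished, slippery flat pad from own x -33 to +18 mm, 38 mm wide, top 72 mm above the underside at 0; 0.018 m = fully home (top at 54 mm). Springs back when let go unless trapped. Holding it home takes about 4 N (weak spring) or 12 N (stiff), first touch about half of that
- adapter_2_keeper (a joint): travel of its steel keeper frame along own +x, 0 = open, 0.020 m = fully across; stays put (friction 1.5 N). Crossbar over own x -53 to -37 mm when open, underside 58 mm, top 68 mm high: it passes over the pad's end only while the plunger is in over 14 mm. So hold the pad in with closed fingertips in the frame's window and drag them in +x against the tab
- adapter_3: one of four look-alike orange spring adapters (2 or 3 present, any mix; spring strength not visible), 0.35-0.5 kg; housing 110 (own x) x 54 (y, grip here) x 50 mm, origin at centre of underside. Keeper's upright tab at the +x end: inner face at own x +22 mm when open (+42 across), 8 thick, 44 wide, 52-84 mm high; 59 mm open window between it and the keeper's crossbar
- adapter_3_plunger (a joint): travel of its brass plunger, a polished, slippery flat pad from own x -33 to +18 mm, 38 mm wide, top 72 mm above the underside at 0; 0.018 m = fully home (top at 54 mm). Springs back when let go unless trapped. Holding it home takes about 4 N (weak spring) or 12 N (stiff), first touch about half of that
- adapter_3_keeper (a joint): travel of its steel keeper frame along own +x, 0 = open, 0.020 m = fully across; stays put (friction 1.5 N). Crossbar over own x -53 to -37 mm when open, underside 58 mm, top 68 mm high: it passes over the pad's end only while the plunger is in over 14 mm. So hold the pad in with closed fingertips in the frame's window and drag them in +x against the tab
- adapter_4: one of four look-alike orange spring adapters (2 or 3 present, any mix; spring strength not visible), 0.35-0.5 kg; housing 110 (own x) x 54 (y, grip here) x 50 mm, origin at centre of underside. Keeper's upright tab at the +x end: inner face at own x +22 mm when open (+42 across), 8 thick, 44 wide, 52-84 mm high; 59 mm open window between it and the keeper's crossbar
- adapter_4_plunger (a joint): travel of its brass plunger, a polished, slippery flat pad from own x -33 to +18 mm, 38 mm wide, top 72 mm above the underside at 0; 0.018 m = fully home (top at 54 mm). Springs back when let go unless trapped. Holding it home takes about 4 N (weak spring) or 12 N (stiff), first touch about half of that
- adapter_4_keeper (a joint): travel of its steel keeper frame along own +x, 0 = open, 0.020 m = fully across; stays put (friction 1.5 N). Crossbar over own x -53 to -37 mm when open, underside 58 mm, top 68 mm high: it passes over the pad's end only while the plunger is in over 14 mm. So hold the pad in with closed fingertips in the frame's window and drag them in +x against the tab
- nest: fixed steel nest on a base plate, holds one adapter steady while it is worked on: floor 6 mm above the bench, four walls rising 18 mm above that floor, pocket 118 (own x) x 62 (own y) mm; an adapter fits either way round, long side along own x. Origin at the centre of the underside, on the bench surface
- green_tray: fixed green tray for adapters with a stiff spring, outside 156 (own x) x 200 (own y) x 22 mm high, walls and floor 5 mm; holds two side by side with their long side along own x. Origin at the centre of the underside, on the bench surface
- red_tray: fixed red tray for adapters with a weak spring, outside 156 (own x) x 200 (own y) x 22 mm high, walls and floor 5 mm; holds two side by side with their long side along own x. Origin at the centre of the underside, on the bench surface
- tacho_head: bystander, leave alone: round grey steel tachograph head lying on its back, 140 mm across, 56 mm high; origin at the centre of its underside
- coupling_1: bystander, leave alone: brass sender coupling standing upright, 48 mm across, 53 mm high; origin at the centre of its underside
- coupling_2: bystander, leave alone: brass sender coupling standing upright, 48 mm across, 53 mm high; origin at the centre of its underside
- grommet: bystander, leave alone: black rubber ring, 76 mm across, 22 mm high; origin at the centre of its underside
- gauge_block: bystander, leave alone: chrome feeler gauge block lying flat, 110 x 30 x 14 mm; origin at the centre of its underside
- screwdriver: bystander, leave alone: screwdriver lying on the bench
There are look-alikes about, which are no part of the job. Leave any pink or turquoise look-alike of the adapter_2 alone.

How it is judged:
By the outcome, as a careful person would: the job done as asked, in the order asked, and still so for the second after the job is handed in, with the robot touching nothing.
Of adapter_1, adapter_2, adapter_3, adapter_4 only 2 to 3 are there at a start; the rules pass over those that are not, and their reading is None.
At some moment in a run one of adapter_1, adapter_2, adapter_3, adapter_4 may be knocked a few centimetres aside while the robot is not near it.
Once in a run the grip may slacken for a moment while it holds something.
It also fails if it takes over 210 s, if anything falls off the work surface, if the arm or the gripper's body presses on something with over 40 N, if the wrist force passes 120 N, or if a joint passes its speed limit or range.

## Working session

There is one attempt and no reset: what is moved stays moved. The work goes in short steps, Python scripts to look and compute and a shell command to move; the robot and the scene stay as the last step left them, time stands still between calls to the robot, and variables do not carry over. Pictures are saved under pics/ and viewed, at most 18 in all, crops included, and the job is handed in when it is done.

```bash
ls; mkdir -p pics; cat > h.py <<'E'
import numpy as np, cv2
from plant import manip
def cam(n):
    p=manip.camera_params(n); K=np.array(p["camera_matrix"]); R=cv2.Rodrigues(np.array(p["rvec"],float))[0]; t=np.array(p["tvec"],float).ravel()
    return K,R,t
def grab(n,fn=None):
    c=cam(n); im,d=manip.grab_frame(n)
    if fn: cv2.imwrite(fn,cv2.cvtColor(im,cv2.COLOR_RGB2BGR))
    return im,d,c
def cloud(d,c):
    K,R,t=c; v,u=np.mgrid[:d.shape[0],:d.shape[1]]
    P=np.stack([(u-K[0,2])/K[0,0]*d,(v-K[1,2])/K[1,1]*d,d],-1)
    return (P-t)@R
def st():
    s=manip.state(); print({k:np.round(s[k],3).tolist() for k in("time","joint_pos","tool_pos","tool_rot","contact_force","gripper_width","grasp_force")})
E
python3 - <<'E'
from h import *
st()
for n in("top","scene"):
    im,d,c=grab(n,f"pics/{n}0.png"); print(n,c[0].round(1).tolist(), (-c[1].T@c[2]).round(3))
    np.savez(f"pics/{n}0.npz",im=im,d=d,P=cloud(d,c))
    for l in("adapter_1","nest","green_tray","red_tray") :
        print(n,l,[(np.round(r["point"],3).tolist(),round(r["score"],2)) for r in manip.look_for(n,l)])
E
```

```text
pics
{'time': 0.0, 'joint_pos': [-1.262, 0.053, 1.614, 0.0, 1.476, -0.119], 'tool_pos': [0.259, -0.568, 0.255], 'tool_rot': [-0.001, 0.977, 0.212, -0.0], 'contact_force': [0.429, -0.267, 0.771], 'gripper_width': 1.0, 'grasp_force': 0.0}
top [[408.0, 0.0, 252.0], [0.0, 408.0, 182.4], [0.0, 0.0, 1.0]] [0.333 0.005 1.541]
top adapter_1 [([0.798, 0.281, 0.065], 0.82), ([0.629, 0.234, 0.058], 0.73), ([0.609, 0.072, 0.065], 0.67), ([0.252, 0.443, 0.058], 0.67), ([0.63, -0.079, 0.07], 0.56)]
top nest [([0.44, 0.002, 0.007], 0.92)]
top green_tray [([0.434, 0.34, 0.01], 0.93)]
top red_tray [([0.43, -0.333, 0.003], 0.78)]
scene [[388.6, 0.0, 252.0], [0.0, 388.6, 192.8], [0.0, 0.0, 1.0]] [ 1.228 -0.016  1.088]
scene adapter_1 [([0.285, 0.444, 0.068], 0.98), ([0.656, 0.234, 0.057], 0.93), ([0.643, 0.074, 0.06], 0.78), ([0.665, -0.076, 0.054], 0.77), ([0.826, 0.28, 0.056], 0.75)]
scene nest [([0.446, 0.002, 0.001], 0.64), ([0.656, 0.237, 0.075], 0.49), ([0.775, 0.152, 0.03], 0.2)]
scene green_tray [([0.437, 0.348, 0.003], 0.82), ([0.444, -0.156, 0.016], 0.43)]
scene red_tray [([0.434, -0.334, 0.004], 0.73)]
```

View pics/top0.png

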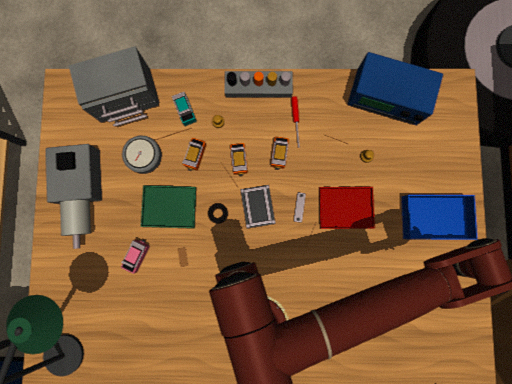

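View pics/scene0.png

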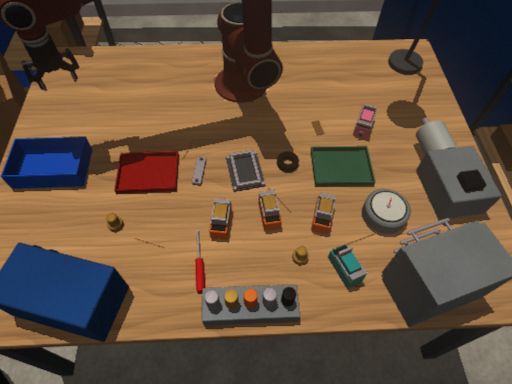

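```bash
cat > m.py <<'E'
from h import *
z=np.load("pics/top0.npz"); im,d,P=z["im"],z["d"],z["P"]
for n,c in dict(A=(.629,.234),B=(.609,.072),C=(.63,-.079),nest=(.44,.002),green=(.434,.34),red=(.43,-.333)).items():
    r=.075 if n in"ABC" else .13
    D=np.linalg.norm(P[...,:2]-c,axis=-1)
    lo=.03 if n in "ABC" else .012
    hi=.1 if n in"ABC" else .035
    m=(D<r)&(P[...,2]>lo)&(P[...,2]<hi)&(d>0)
    if n=="green": m&=im[...,1]>im[...,0]+15
    if n=="red": m&=im[...,0]>im[...,1]+40
    if n=="nest": m&=(im.max(-1).astype(int)-im.min(-1)<35)
    if n in "ABC":
        for zl,zh in((.03,.058),(.058,.07),(.07,.0765),(.0765,.1)):
            q=P[m&(P[...,2]>zl)&(P[...,2]<zh)]; print(n,zl,len(q),q.mean(0).round(4) if len(q) else '')
    q=P[m][:,:2].astype(np.float32); print(n,len(q),cv2.minAreaRect(q*1000), q.min(0),q.max(0), np.median(P[m][:,2]))
cv2.imwrite("pics/c1.png",cv2.cvtColor(cv2.resize(im[125:235,130:310],None,fx=4.4,fy=4.4,interpolation=cv2.INTER_CUBIC),cv2.COLOR_RGB2BGR))
E
python3 m.py
```

```text
A 0.03 178 [0.6391 0.2331 0.048 ]
A 0.058 139 [0.6137 0.246  0.0653]
A 0.07 106 [0.6251 0.2447 0.0726]
A 0.0765 31 [0.6568 0.2355 0.0817]
A 454 ((631.171875, 242.82989501953125), (54.307376861572266, 116.642822265625), 72.23799896240234) [0.575136  0.2018292] [0.6898472  0.28074175] 0.06405900262857306
B 0.03 168 [0.6195 0.0744 0.0492]
B 0.058 131 [0.5963 0.0719 0.0658]
B 0.07 98 [0.6067 0.0749 0.0725]
B 0.0765 39 [0.6347 0.0756 0.0811]
B 436 ((611.3029174804688, 74.23414611816406), (118.739013671875, 53.81195068359375), 6.8621931076049805) [0.55235255 0.04401874] [0.67152315 0.10495981] 0.06500084189558672
C 0.03 156 [ 0.6474 -0.0774  0.0496]
C 0.058 130 [ 0.6189 -0.0766  0.0659]
C 0.07 116 [ 0.6321 -0.0773  0.0728]
C 0.0765 28 [ 0.6605 -0.0802  0.0819]
C 430 ((635.7811279296875, -77.81903076171875), (53.91011047363281, 122.07135009765625), 81.82819366455078) [ 0.5751178  -0.11190333] [ 0.6957321  -0.04462441] 0.06667507769748868
nest 363 ((439.1707763671875, 21.960960388183594), (193.2715606689453, 170.14093017578125), 64.61444854736328) [ 0.3636181  -0.05628254] [0.55312073 0.13041256] 0.022770763393032963
green 238 ((435.73736572265625, 336.49176025390625), (198.28250122070312, 153.46177673339844), 88.62449645996094) [0.3585225  0.23620956] [0.51233065 0.43707645] 0.01950135918779149
red 293 ((433.9893798828125, -328.3644104003906), (153.22021484375, 201.52061462402344), 0.21902881562709808) [ 0.35702974 -0.42938817] [ 0.5108612  -0.22737399] 0.019752389789885815
```

View pics/c1.png

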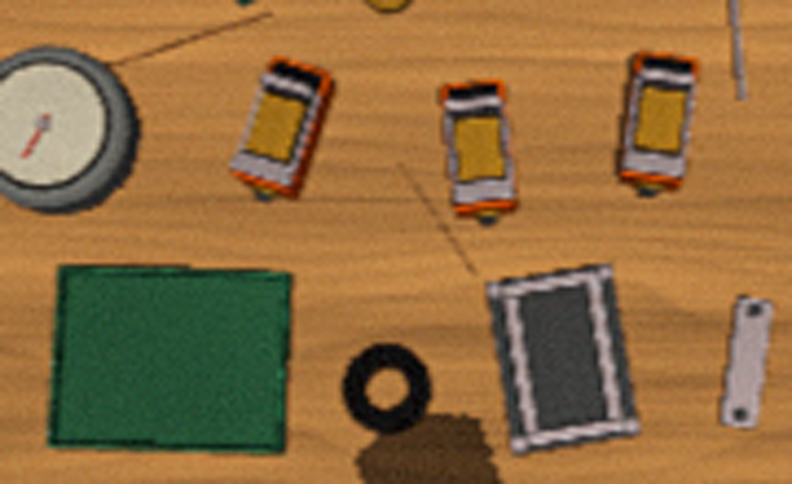

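```bash
python3 -m inch '[[[0,0,-0.03],[0,0,0.143],1],[[0,0,-0.03],[0,0,0.143],1],[[0,0,-0.03],[0,0,0.143],1],[[0.018,-0.039,0],[0,0,0],1],[[0.018,-0.039,0],[0,0,0],1],[[0.018,-0.039,0],[0,0,0],1],[[0.018,-0.039,0],[0,0,0],1],[[0.018,-0.039,0],[0,0,0],1]]'
python3 -m inch '[[[0.018,-0.039,0],[0,0,0],1],[[0.018,-0.039,0],[0,0,0],1],[[0.018,-0.039,0],[0,0,0],1],[[0.018,-0.039,0],[0,0,0],1],[[0.018,-0.039,0],[0,0,0],1],[[0.018,-0.039,0],[0,0,0],1],[[0.018,-0.039,0],[0,0,0],1],[[0.018,-0.039,0],[0,0,0],1]]'
python3 -m inch '[[[0.018,-0.039,0],[0,0,0],1],[[0,0,0],[0,0,0],1],[[0,0,0],[0,0,0],1]]'
python3 - <<'E'
from h import *
st(); im,d,c=grab("wrist","pics/w1.png"); P=cloud(d,c); np.savez("pics/w1.npz",im=im,d=d,P=P)
print((-c[1].T@c[2]).round(3), c[1].round(2).tolist(), c[0].round(1).tolist(),P[[0,0,-1,-1,190],[0,-1,0,-1,250]].round(2).tolist())
E
```

```text
time: 1.3
tool_pos: [0.3499, -0.3722, 0.3464]
tool_rot: [0.0, 1.0, -0.001, 0.0]
contact_force: [0.1, -0.8, 1.0]
gripper_width: 0.996
grasp_force: 0.0
time: 2.1
tool_pos: [0.4943, -0.0602, 0.3467]
tool_rot: [0.0, 1.0, -0.001, 0.0]
contact_force: [0.7, -0.4, 0.2]
gripper_width: 1.002
grasp_force: 0.0
time: 2.4
tool_pos: [0.512, -0.0222, 0.3463]
tool_rot: [0.0, 1.0, 0.0, -0.0]
contact_force: [1.1, -0.3, 0.3]
gripper_width: 0.998
grasp_force: 0.0
{'time': 2.4, 'joint_pos': [-0.188, -0.256, 1.752, -0.001, 1.646, 1.381], 'tool_pos': [0.512, -0.022, 0.346], 'tool_rot': [0.0, 1.0, 0.0, -0.0], 'contact_force': [1.082, -0.331, 0.338], 'gripper_width': 0.998, 'grasp_force': 0.0}
[ 0.594 -0.023  0.464] [[0.0, -1.0, 0.0], [-0.95, 0.0, 0.32], [-0.32, -0.0, -0.95]] [[340.8, 0.0, 258.1], [0.0, 340.8, 189.4], [0.0, 0.0, 1.0]] [[0.66, 0.23, 0.08], [0.68, -0.33, -0.0], [0.53, 0.04, 0.4], [0.52, -0.08, 0.4], [0.44, -0.01, 0.01]]
```

View pics/w1.png

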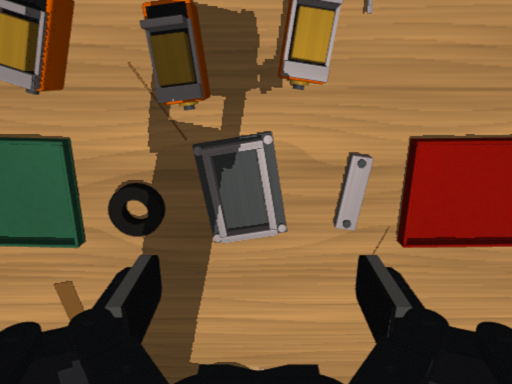

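```bash
python3 -m inch '[[[0.036,0.02,0],[0,0,0.07],1],[[0.036,0.02,0],[0,0,0.07],1],[[0.036,0.02,0],[0,0,0],1],[[0,0,0],[0,0,0],1],[[0,0,0],[0,0,0],1]]'
cat > ad.py <<'E'
from h import *
import sys
def fit(im,P,d,c,r=.085):
    D=np.linalg.norm(P[...,:2]-np.array(c),axis=-1); m=(D<r)&(d>0)
    z=P[...,2]; i=im.astype(int)
    h=m&(z>.012)&(z<.1)&(i[...,0]>1.6*i[...,1])&(i[...,0]>60)  # orange
    full=m&(z>.03)&(z<.1)
    R=cv2.minAreaRect((P[full][:,:2]*1000).astype(np.float32))
    (cx,cy),(w,hh),a=R
    if hh>w: a+=90
    a=(a+90)%180-90
    u=np.array([np.cos(np.radians(a)),np.sin(np.radians(a))]); n=np.array([-u[1],u[0]])
    q=P[full]; s=q[:,:2]@u; t=q[:,:2]@n
    tab=q[:,2]>.076; pad=(q[:,2]>.0705)&(q[:,2]<.0745)&(abs(t-np.median(t))<.017)
    print("rect",np.round(R[0],1),np.round(R[1],1),"ang",round(a,1),"n",len(q))
    print(" tab s",np.percentile(s[tab],[2,50,98]).round(4),"t",np.percentile(t[tab],[2,50,98]).round(4))
    print(" pad s",np.percentile(s[pad],[2,50,98]).round(4),"t",np.percentile(t[pad],[2,50,98]).round(4))
    print(" all s",np.percentile(s,[1,99]).round(4),"t",np.percentile(t,[1,99]).round(4))
    for s0 in (np.percentile(s[tab],2)-.022,np.percentile(s[tab],98)-.030,np.percentile(s[pad],[2,98]).mean()+.0075):
        print("   centre est",(s0*u+np.percentile(t,[1,99]).mean()*n).round(4))
if __name__=="__main__":
    z=np.load("pics/w1.npz"); im,d,P=z["im"],z["d"],z["P"]
    D=np.linalg.norm(P[...,:2]-(.44,.002),axis=-1)
    for lo in (.012,.018,.021):
        m=(D<.1)&(P[...,2]>lo)&(P[...,2]<.035)&(abs(P[...,1])<.06); q=(P[m][:,:2]*1000).astype(np.float32); print("nest",len(q),cv2.minAreaRect(q))
    m=(D<.02); print("floor z",np.median(P[m][:,2]))
    st(); im,d,c=grab("wrist","pics/w2.png"); P=cloud(d,c); np.savez("pics/w2.npz",im=im,d=d,P=P)
    fit(im,P,d,(.636,-.078)); fit(im,P,d,(.611,.074))
E
python3 ad.py
```

```text
time: 2.95
tool_pos: [0.6149, -0.0923, 0.3455]
tool_rot: [-0.0, 0.997, -0.072, -0.001]
contact_force: [0.2, -0.1, -0.3]
gripper_width: 1.0
grasp_force: 0.0
nest 2369 ((440.6210021972656, -3.1426048278808594), (138.44932556152344, 89.36553955078125), 9.93043327331543)
nest 2186 ((440.0390625, 0.2846641540527344), (138.4408721923828, 82.07921600341797), 9.604901313781738)
nest 2088 ((440.0390625, 0.2846641540527344), (138.4408721923828, 82.07921600341797), 9.604901313781738)
floor z 0.006186170427631218
{'time': 2.95, 'joint_pos': [-0.269, 0.009, 1.511, -0.0, 1.624, 1.446], 'tool_pos': [0.615, -0.092, 0.346], 'tool_rot': [-0.0, 0.997, -0.072, -0.001], 'contact_force': [0.172, -0.104, -0.314], 'gripper_width': 1.0, 'grasp_force': 0.0}
rect [637.2 -81.3] [ 54. 119.] ang -8.3 n 4168
 tab s [0.6709 0.6751 0.6782] t [-0.0098  0.0118  0.0324]
 pad s [0.6153 0.6408 0.6635] t [-0.0056  0.0105  0.0269]
 all s [0.5966 0.701 ] t [-0.0151  0.0368]
   centre est [ 0.6437 -0.0828]
   centre est [ 0.643  -0.0827]
   centre est [ 0.6417 -0.0825]
rect [618.   70.3] [109.9  53.7] ang 6.6 n 4442
 tab s [0.6462 0.6504 0.654 ] t [-0.0224 -0.0022  0.0204]
 pad s [0.5907 0.6158 0.6399] t [-0.0195 -0.0068  0.0062]
 all s [0.572  0.6758] t [-0.0279  0.0232]
   centre est [0.6203 0.0699]
   centre est [0.6201 0.0699]
   centre est [0.6189 0.0697]
```

View pics/w2.png

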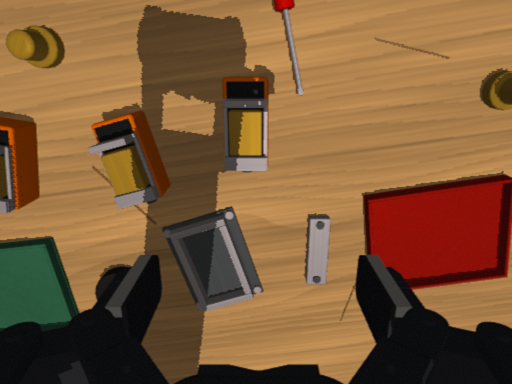

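```bash
python3 - <<'E'
from ad import *
for n in("w1","w2","top0"):
    z=np.load(f"pics/{n}.npz"); im,d,P=z["im"],z["d"],z["P"]; print(n)
    D=np.linalg.norm(P[...,:2]-(.44,.002),axis=-1)
    m=(D<.1)&(P[...,2]>.018)&(P[...,2]<.035)&(P[...,1]<.05)&(P[...,1]>-.055); q=(P[m][:,:2]*1000).astype(np.float32); print("nest",len(q),cv2.minAreaRect(q))
    i=im.astype(int)
    m=(np.linalg.norm(P[...,:2]-(.43,-.33),axis=-1)<.14)&(P[...,2]>.014)&(P[...,2]<.035)&(i[...,0]>2*i[...,1]); 
    if m.sum()>50: q=(P[m][:,:2]*1000).astype(np.float32); print("red",len(q),cv2.minAreaRect(q))
    # bench colour z
    m=(np.linalg.norm(P[...,:2]-(.53,-.05),axis=-1)<.02); print("bench z",np.median(P[m][:,2]))
z=np.load("pics/top0.npz"); 
for c in((.636,-.078),(.611,.074),(.631,.243)): fit(z["im"],z["P"],z["d"],c)
print((manip.state()["tool_pos"]))
im,d,c=grab("wrist"); P=cloud(d,c); fit(im,P,d,(.64,-.08))
E
```

```text
w1
nest 2179 ((440.0390625, 0.2846641540527344), (138.4408721923828, 82.07921600341797), 9.604901313781738)
red 1591 ((435.85552978515625, -312.23529052734375), (156.36196899414062, 162.64642333984375), 0.5965994000434875)
bench z 0.3952013392200691
w2
nest 1938 ((440.25775146484375, 0.16864776611328125), (138.9234619140625, 82.5758285522461), 9.489535331726074)
red 2070 ((436.4530334472656, -331.1018371582031), (156.24656677246094, 199.66619873046875), 0.5454716086387634)
bench z 0.0003121926866285203
top0
nest 267 ((438.5207214355469, 3.913482666015625), (137.7825927734375, 81.65660095214844), 9.336742401123047)
red 286 ((433.9892883300781, -328.33843994140625), (153.22021484375, 201.57254028320312), 0.21902881562709808)
bench z 2.6920836283832443e-05
rect [635.8 -77.8] [ 53.9 122.1] ang -8.2 n 430
 tab s [0.6201 0.6701 0.675 ] t [-0.0059  0.0132  0.0341]
 pad s [0.5977 0.636  0.6678] t [-0.002   0.0128  0.0296]
 all s [0.5901 0.6976] t [-0.0129  0.0398]
   centre est [ 0.594  -0.0717]
   centre est [ 0.6404 -0.0784]
   centre est [ 0.6357 -0.0777]
rect [611.3  74.2] [118.7  53.8] 
[... 194 characters left out ...]
 0.0684]
   centre est [0.6179 0.0748]
   centre est [0.6108 0.074 ]
rect [631.2 242.8] [ 54.3 116.6] ang -17.8 n 454
 tab s [0.4999 0.5562 0.5614] t [0.404  0.4237 0.4449]
 pad s [0.4878 0.5204 0.5463] t [0.4056 0.4211 0.4358]
 all s [0.4745 0.5829] t [0.3971 0.449 ]
   centre est [0.5842 0.2571]
   centre est [0.6351 0.2408]
   centre est [0.6286 0.2429]
[ 0.61462095 -0.09158037  0.34619619]
rect [637.7 -81.3] [ 54.  117.7] ang -8.2 n 4154
 tab s [0.6707 0.6745 0.6782] t [-0.0102  0.011   0.0317]
 pad s [0.6159 0.6407 0.6643] t [-0.0065  0.0106  0.0268]
 all s [0.5962 0.7016] t [-0.0153  0.0364]
   centre est [ 0.6436 -0.0826]
   centre est [ 0.643  -0.0825]
   centre est [ 0.6424 -0.0824]
```

```bash
python3 -m inch '[[[0.0134,-0.0065,0.04],[0,0,0],1],[[0.0134,-0.0065,0.04],[0,0,0],1],[[0,0,0.05],[0,0,0],1],[[0,0,0.05],[0,0,0],1],[[0,0,0.05],[0,0,0],1],[[0,0,0.04],[0,0,0],1],[[0,0,0.034],[0,0,0],1],[[0,0,0],[0,0,0],1]]'
python3 -m inch '[[[0,0,0],[0,0,0],1],[[0,0,0],[0,0,0],0],[[0,0,0],[0,0,0],0],[[0,0,0],[0,0,0],0],[[0,0,0],[0,0,0],0],[[0,0,0],[0,0,0],0]]'
```

```text
time: 3.85
tool_pos: [0.6386, -0.0798, 0.037]
tool_rot: [-0.001, 0.998, -0.07, -0.005]
contact_force: [-1.4, 0.0, -0.7]
gripper_width: 1.004
grasp_force: 0.0
time: 4.45
tool_pos: [0.6457, -0.0817, 0.0458]
tool_rot: [0.0, 0.998, -0.071, 0.003]
contact_force: [-0.6, 1.4, 6.0]
gripper_width: 0.626
grasp_force: 66.3
```

```bash
python3 -m inch '[[[0,0,-0.03],[0,0,0],0],[[0,0,-0.03],[0,0,0],0],[[0,0,0],[0,0,-0.1],0],[[0,0,0],[0,0,-0.1],0],[[0,0,0],[0,0,-0.11],0],[[0,0,0],[0,0,0],0],[[0,0,0],[0,0,0],0]]'; python3 -c "
from h import *
st()"
```

```text
time: 5.15
tool_pos: [0.6434, -0.0812, 0.1023]
tool_rot: [-0.0, 0.997, 0.083, -0.0]
contact_force: [-0.5, -0.8, -3.9]
gripper_width: 0.623
grasp_force: 65.2
{'time': 5.15, 'joint_pos': [-0.24, 0.242, 1.672, 0.0, 1.228, 1.164], 'tool_pos': [0.643, -0.081, 0.102], 'tool_rot': [-0.0, 0.997, 0.083, -0.0], 'contact_force': [-0.493, -0.79, -3.917], 'gripper_width': 0.623, 'grasp_force': 65.16}
```

```bash
python3 -m inch '[[[-0.0312,-0.019,0],[0,0,0],0],[[-0.0312,-0.019,0],[0,0,0],0],[[-0.0312,-0.019,0],[0,0,0],0],[[-0.0312,-0.019,0],[0,0,0],0],[[-0.0312,-0.019,0],[0,0,0],0],[[-0.0312,-0.019,0],[0,0,0],0],[[0,0,0],[0,0,0],0],[[0,0,0],[0,0,0],0]]';python3 -m inch '[[[0,0,0.02],[0,0,0],0],[[0,0,0],[0,0,0],0],[[0,0,0],[0,0,0],0]]'; python3 - <<'E'
from h import *
st(); im,d,c=grab("wrist","pics/w3.png"); im,d,c=grab("scene","pics/s3.png"); cv2.imwrite("pics/s3c.png",cv2.cvtColor(cv2.resize(im[100:250,160:330],None,fx=3,fy=3),cv2.COLOR_RGB2BGR))
E
```

```text
time: 5.95
tool_pos: [0.4396, -0.0002, 0.1024]
tool_rot: [0.0, 0.996, 0.084, 0.001]
contact_force: [0.2, -0.0, -2.5]
gripper_width: 0.623
grasp_force: 65.1
time: 6.25
tool_pos: [0.4405, -0.0007, 0.0825]
tool_rot: [-0.0, 0.996, 0.084, -0.0]
contact_force: [-0.2, -0.5, -2.9]
gripper_width: 0.619
grasp_force: 65.0
{'time': 6.25, 'joint_pos': [-0.171, -0.226, 2.18, -0.0, 1.189, 1.232], 'tool_pos': [0.441, -0.001, 0.083], 'tool_rot': [-0.0, 0.996, 0.084, -0.0], 'contact_force': [-0.16, -0.52, -2.928], 'gripper_width': 0.619, 'grasp_force': 64.96}
```

View pics/w3.png

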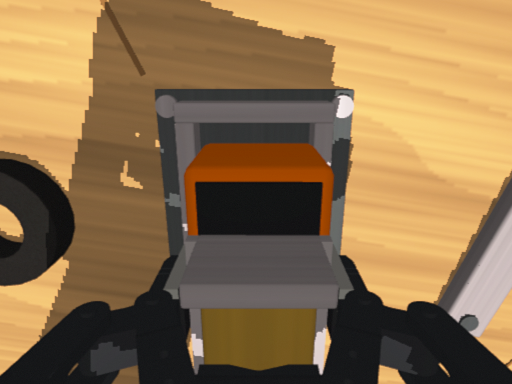

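```bash
python3 -m inch '[[[0,-0.0015,0.012],[0,0,0],0],[[0,0,0.008],[0,0,0],0],[[0,0,0],[0,0,0],0],[[0,0,0],[0,0,0],0]]';python3 -m inch '[[[0,0,0.005],[0,0,0],0],[[0,0,0.005],[0,0,0],0],[[0,0,0],[0,0,0],0],[[0,0,0],[0,0,0],0]]';python3 -m inch '[[[0,0,0.003],[0,0,0],0],[[0,0,0],[0,0,0],0],[[0,0,0],[0,0,0],0]]'
```

```text
time: 6.75
tool_pos: [0.4395, 0.0012, 0.0619]
tool_rot: [-0.0, 0.996, 0.084, -0.0]
contact_force: [0.8, -0.5, -3.9]
gripper_width: 0.623
grasp_force: 65.1
time: 7.15
tool_pos: [0.4395, 0.0011, 0.0521]
tool_rot: [-0.0, 0.996, 0.084, -0.0]
contact_force: [0.9, 0.2, -4.4]
gripper_width: 0.619
grasp_force: 65.3
time: 7.45
tool_pos: [0.4401, 0.001, 0.0518]
tool_rot: [0.0, 0.996, 0.085, -0.001]
contact_force: [-9.8, 1.3, 16.4]
gripper_width: 0.621
grasp_force: 67.7
```

```bash
python3 -m inch '[[[0,0,-0.002],[0,0,0],0.85],[[0,0,0],[0,0,0],0.85],[[0,0,0],[0,0,0],0.85],[[0,0,-0.03],[0,0,0],0.85],[[0,0,-0.05],[0,0,0],0.85],[[-0.006,0,0],[0,0,0],0],[[0,0,0],[0,0,0],0],[[0,0,0],[0,0,0],0]]';python3 -m inch '[[[0,0,0],[0,0,0],0],[[0,0,0],[0,0,0],0],[[0,0,0],[0,0,0],0]]'; python3 - <<'E'
from ad import *
st(); im,d,c=grab("wrist","pics/w4.png")
for k in range(3):
  im,d,c=grab("wrist"); print(np.round(manip.state()["contact_force"],2))
E
```

```text
time: 8.25
tool_pos: [0.433, 0.0002, 0.1302]
tool_rot: [-0.0, 0.996, 0.084, -0.001]
contact_force: [-0.2, -0.7, -0.9]
gripper_width: 0.343
grasp_force: 0.0
time: 8.55
tool_pos: [0.4333, 0.0002, 0.1303]
tool_rot: [-0.0, 0.996, 0.084, -0.001]
contact_force: [-0.1, 0.5, 0.1]
gripper_width: 0.002
grasp_force: 0.0
{'time': 8.55, 'joint_pos': [-0.172, -0.318, 2.165, 0.0, 1.297, 1.23], 'tool_pos': [0.433, 0.0, 0.13], 'tool_rot': [-0.0, 0.996, 0.084, -0.001], 'contact_force': [-0.091, 0.485, 0.148], 'gripper_width': 0.002, 'grasp_force': 0.0}
[ 0.4  -0.31 -0.27]
[ 0.01  0.37 -0.33]
[-0.19  0.2  -1.32]
```

View pics/w4.png

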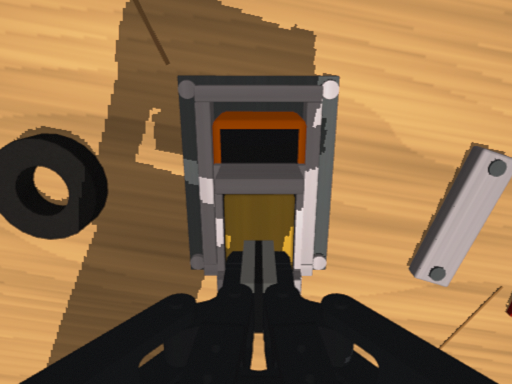

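```bash
python3 -m inch '[[[0,0,0.02],[0,0,0],0],[[0,0,0.012],[0,0,0],0],[[0,0,0],[0,0,0],0],[[0,0,0],[0,0,0],0]]';python3 -m inch '[[[0,0,0.006],[0,0,0],0],[[0,0,0.004],[0,0,0],0],[[0,0,0],[0,0,0],0],[[0,0,0],[0,0,0],0]]';python3 -m inch '[[[0,0,0.003],[0,0,0],0],[[0,0,0],[0,0,0],0],[[0,0,0],[0,0,0],0]]'
```

```text
time: 9.15
tool_pos: [0.4337, 0.0001, 0.0995]
tool_rot: [-0.0, 0.996, 0.084, -0.0]
contact_force: [-0.6, 0.3, 2.5]
gripper_width: -0.0
grasp_force: 1.1
time: 9.55
tool_pos: [0.4342, 0.0, 0.0898]
tool_rot: [0.0, 0.996, 0.084, 0.001]
contact_force: [0.8, 0.6, 3.7]
gripper_width: 0.0
grasp_force: 1.6
time: 9.85
tool_pos: [0.4339, 0.0001, 0.0864]
tool_rot: [0.0, 0.996, 0.084, 0.0]
contact_force: [1.1, -0.6, 4.4]
gripper_width: -0.0
grasp_force: 1.8
```

```bash
python3 -m inch '[[[0,0,0.0014],[0,0,0],0],[[0,0,0],[0,0,0],0],[[0.006,0,0],[0,0,0],0],[[0.006,0,0],[0,0,0],0],[[0.005,0,0],[0,0,0],0],[[0.004,0,0],[0,0,0],0],[[0,0,0],[0,0,0],0]]';python3 -m inch '[[[0.004,0,0],[0,0,0],0],[[0.004,0,0],[0,0,0],0],[[0,0,0],[0,0,0],0]]';python3 -m inch '[[[0.003,0,0],[0,0,0],0],[[0.003,0,0],[0,0,0],0],[[0,0,0],[0,0,0],0]]'
```

```text
time: 10.55
tool_pos: [0.4543, 0.0037, 0.0849]
tool_rot: [-0.0, 0.996, 0.084, -0.001]
contact_force: [-0.8, -0.6, 6.7]
gripper_width: 0.002
grasp_force: 3.2
time: 10.85
tool_pos: [0.462, 0.005, 0.0847]
tool_rot: [-0.0, 0.996, 0.084, -0.001]
contact_force: [-1.0, 0.2, 5.0]
gripper_width: -0.004
grasp_force: 2.5
time: 11.15
tool_pos: [0.4676, 0.0061, 0.084]
tool_rot: [-0.0, 0.996, 0.084, -0.001]
contact_force: [-1.2, -1.7, -0.4]
gripper_width: 0.0
grasp_force: 0.4
```

```bash
python3 -m inch '[[[0.002,0,0],[0,0,0],0],[[0.002,0,0],[0,0,0],0],[[0,0,0],[0,0,0],0]]';python3 -m inch '[[[0.002,0,0],[0,0,0],0],[[0,0,0],[0,0,0],0],[[0,0,0],[0,0,0],0]]'
```

```text
time: 11.45
tool_pos: [0.4722, 0.0068, 0.0846]
tool_rot: [-0.0, 0.996, 0.084, -0.0]
contact_force: [-1.7, 0.2, -0.2]
gripper_width: -0.0
grasp_force: 0.8
time: 11.75
tool_pos: [0.4743, 0.0071, 0.0848]
tool_rot: [-0.0, 0.996, 0.084, 0.0]
contact_force: [-2.6, 0.1, 0.8]
gripper_width: 0.002
grasp_force: 0.7
```

```bash
python3 -m inch '[[[0.002,0,0],[0,0,0],0],[[0,0,0],[0,0,0],0],[[0,0,0],[0,0,0],0]]';python3 -m inch '[[[0.002,0,0],[0,0,0],0],[[0,0,0],[0,0,0],0],[[0,0,0],[0,0,0],0]]'
```

```text
time: 12.05
tool_pos: [0.4756, 0.0073, 0.0849]
tool_rot: [0.0, 0.996, 0.084, -0.001]
contact_force: [-5.5, -0.8, 3.8]
gripper_width: 0.006
grasp_force: 2.7
time: 12.35
tool_pos: [0.4775, 0.0076, 0.085]
tool_rot: [0.0, 0.996, 0.084, -0.001]
contact_force: [-4.8, -1.2, 3.5]
gripper_width: 0.001
grasp_force: 3.0
```

```bash
python3 -m inch '[[[0.002,0,0],[0,0,0],0],[[0,0,0],[0,0,0],0],[[0,0,0],[0,0,0],0]]';python3 -m inch '[[[0.002,0,0],[0,0,0],0],[[0,0,0],[0,0,0],0],[[0,0,0],[0,0,0],0]]'; python3 - <<'E'
from h import *
st(); im,d,c=grab("wrist","pics/w5.png")
E
```

```text
time: 12.65
tool_pos: [0.4797, 0.0079, 0.0852]
tool_rot: [0.0, 0.996, 0.084, -0.001]
contact_force: [-6.6, 0.2, 4.3]
gripper_width: 0.001
grasp_force: 3.0
time: 12.95
tool_pos: [0.4815, 0.0082, 0.0853]
tool_rot: [0.0, 0.996, 0.084, -0.001]
contact_force: [-6.5, -0.1, 6.6]
gripper_width: 0.0
grasp_force: 4.5
{'time': 12.95, 'joint_pos': [-0.137, -0.119, 2.082, -0.001, 1.181, 1.265], 'tool_pos': [0.482, 0.008, 0.085], 'tool_rot': [0.0, 0.996, 0.084, -0.001], 'contact_force': [-6.544, -0.114, 6.614], 'gripper_width': 0.0, 'grasp_force': 4.462}
```

View pics/w5.png

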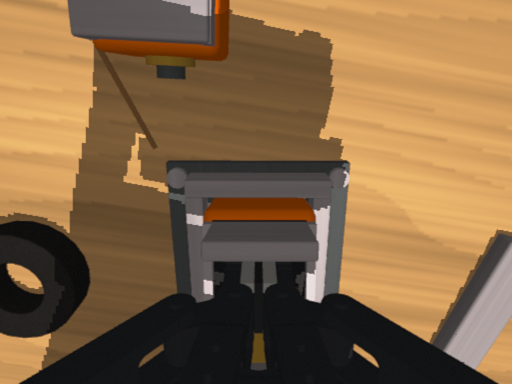

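```bash
python3 -m inch '[[[-0.003,0,0],[0,0,0],0],[[-0.006,0,-0.02],[0,0,0],0],[[-0.015,0,-0.04],[0,0,0],0],[[-0.03,0,-0.04],[0,0,0],0.3],[[-0.03,0,0],[0,0,0],0.8],[[0,0,0],[0,0,0],0.8],[[0,0,0],[0,0,0],0.8]]'; python3 - <<'E'
from h import *
st(); im,d,c=grab("wrist","pics/w6.png"); P=cloud(d,c)
nc=np.array([.440,.0005]); a=np.radians(9.5); u=np.array([np.cos(a),np.sin(a)]); n=np.array([-u[1],u[0]])
s=(P[...,:2]-nc)@u; t=(P[...,:2]-nc)@n
for t0 in(0,.015):
  m=(abs(t-t0)<.004)&(abs(s)<.09)&(d>0)
  for s0 in np.arange(-.075,.08,.004):
    k=m&(abs(s-s0)<.002)
    if k.sum(): print(f"{s0*1e3:.0f}:{np.median(P[k][:,2])*1e3:.0f}",end=" ")
  print()
E
```

```text
time: 13.7
tool_pos: [0.3996, -0.0058, 0.185]
tool_rot: [0.0, 0.996, 0.084, 0.001]
contact_force: [0.8, -0.4, -0.1]
gripper_width: 0.679
grasp_force: 0.0
{'time': 13.7, 'joint_pos': [-0.202, -0.488, 2.191, 0.0, 1.436, 1.201], 'tool_pos': [0.4, -0.006, 0.185], 'tool_rot': [0.0, 0.996, 0.084, 0.001], 'contact_force': [0.813, -0.389, -0.149], 'gripper_width': 0.679, 'grasp_force': 0.0}
-67:24 -63:25 -59:35 -51:55 -47:56 -43:58 -39:58 -35:58 -31:237 -27:75 -23:74 -19:74 -15:74 -11:65 -7:64 -3:64 1:64 5:64 9:64 13:64 17:64 21:63 25:58 29:58 33:58 37:58 41:58 45:58 49:90 53:90 57:55 61:25 65:24 69:24 73:6 77:0 
-67:24 -63:24 -51:55 -47:56 -43:58 -39:58 -35:58 -31:236 -27:74 -23:242 -19:74 -15:74 -11:64 -7:64 -3:64 1:64 5:64 9:64 13:64 17:64 21:63 25:58 29:58 33:58 37:58 41:58 45:59 49:90 53:90 57:55 61:24 65:24 69:24 73:6 77:-0
```

View pics/w6.png

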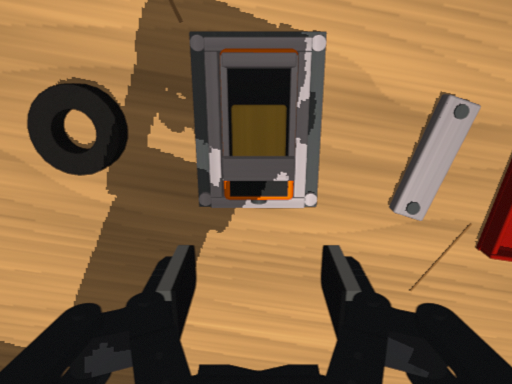

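```bash
python3 -m inch '[[[0.0225,0,0.03],[0,0,0],0.9],[[0.0225,0,0.03],[0,0,0],0.9],[[0,0,0.03],[0,0,0],0.9],[[0,0,0.02],[0,0,0],0.9],[[0,0,0.014],[0,0,0],0.9],[[0,0,0.01],[0,0,0],0.9],[[0,0,0],[0,0,0],0.9],[[0,0,0],[0,0,0],0.9]]';python3 -m inch '[[[0,0,0],[0,0,0],0],[[0,0,0],[0,0,0],0],[[0,0,0],[0,0,0],0],[[0,0,0],[0,0,0],0],[[0,0,0],[0,0,0],0]]'
```

```text
time: 14.55
tool_pos: [0.4441, 0.0018, 0.0509]
tool_rot: [-0.0, 0.996, 0.084, -0.0]
contact_force: [-0.4, 0.1, 0.5]
gripper_width: 0.898
grasp_force: 0.0
time: 15.05
tool_pos: [0.4444, 0.0016, 0.0522]
tool_rot: [0.0, 0.996, 0.084, 0.001]
contact_force: [-3.0, -0.2, 6.5]
gripper_width: 0.617
grasp_force: 65.7
```

```bash
python3 -m inch '[[[0,0,-0.025],[0,0,0],0],[[0,0,-0.03],[0,0,0],0],[[0,0,-0.01],[0,0,0.08],0],[[0,0,0],[0,0,0.077],0],[[-0.001,0.042,0],[0,0,0],0],[[-0.001,0.042,0],[0,0,0],0],[[-0.001,0.042,0],[0,0,0],0],[[-0.001,0.042,0],[0,0,0],0]]';python3 -m inch '[[[-0.001,0.042,0],[0,0,0],0],[[-0.001,0.042,0],[0,0,0],0],[[-0.001,0.042,0],[0,0,0],0],[[-0.001,0.042,0],[0,0,0],0],[[-0.001,0.042,0],[0,0,0],0],[[0,0,0],[0,0,0],0],[[0,0,0],[0,0,0],0]]'; python3 - <<'E'
from h import *
st(); im,d,c=grab("wrist","pics/w7.png")
E
```

```text
time: 15.85
tool_pos: [0.4407, -0.1673, 0.1151]
tool_rot: [-0.0, 1.0, 0.006, -0.0]
contact_force: [-0.0, 0.5, -4.1]
gripper_width: 0.623
grasp_force: 65.2
time: 16.55
tool_pos: [0.4383, -0.3764, 0.1148]
tool_rot: [-0.001, 1.0, 0.005, -0.001]
contact_force: [-0.3, 0.6, -3.2]
gripper_width: 0.619
grasp_force: 65.7
{'time': 16.55, 'joint_pos': [-0.839, 0.072, 1.84, 0.0, 1.232, 0.722], 'tool_pos': [0.438, -0.376, 0.115], 'tool_rot': [-0.001, 1.0, 0.005, -0.001], 'contact_force': [-0.267, 0.641, -3.243], 'gripper_width': 0.619, 'grasp_force': 65.71}
```

View pics/w7.png

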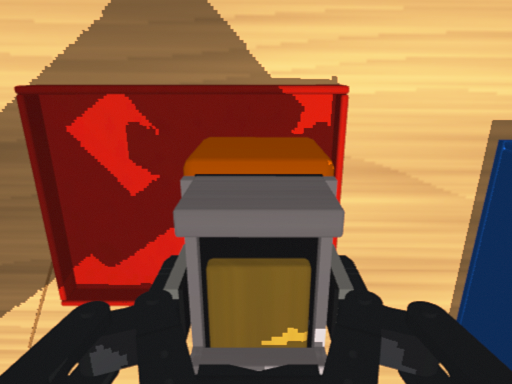

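```bash
python3 -m inch '[[[0,0,0.025],[0,0,0],0],[[0,0,0.02],[0,0,0],0],[[0,0,0.01],[0,0,0],0],[[0,0,0.005],[0,0,0],0],[[0,0,0],[0,0,0],0],[[0,0,0],[0,0,0],0]]';python3 -m inch '[[[0,0,0.003],[0,0,0],0],[[0,0,0],[0,0,0],0],[[0,0,0],[0,0,0],0]]';python3 -m inch '[[[0,0,0.002],[0,0,0],0],[[0,0,0],[0,0,0],0],[[0,0,0],[0,0,0],0]]'
```

```text
time: 17.2
tool_pos: [0.4397, -0.3765, 0.0569]
tool_rot: [0.001, 1.0, 0.006, 0.001]
contact_force: [-0.2, -1.8, -3.1]
gripper_width: 0.622
grasp_force: 65.7
time: 17.5
tool_pos: [0.4392, -0.3765, 0.0532]
tool_rot: [0.0, 1.0, 0.006, 0.0]
contact_force: [0.6, -0.4, -3.4]
gripper_width: 0.622
grasp_force: 65.7
time: 17.8
tool_pos: [0.4393, -0.3767, 0.0513]
tool_rot: [0.0, 1.0, 0.006, 0.0]
contact_force: [0.0, -0.4, -1.6]
gripper_width: 0.619
grasp_force: 65.7
```

```bash
python3 -m inch '[[[0,0,0.001],[0,0,0],0],[[0,0,0],[0,0,0],0.8],[[0,0,0],[0,0,0],0.8],[[0,0,0],[0,0,0],0.8],[[0,0,-0.03],[0,0,0],0.8],[[0,0,-0.05],[0,0,0],0.8],[[0,0,-0.05],[0,0,0],1],[[0.014,-0.0437,-0.02],[0,0,0],1]]';python3 -m inch '[[[0.014,-0.0437,-0.02],[0,0,0],1],[[0.014,-0.0437,-0.02],[0,0,0],1],[[0.014,-0.0437,-0.01],[0,0,0],1],[[0.014,-0.0437,0],[0,0,0],1],[[0.014,-0.0437,0],[0,0,0],1],[[0.014,-0.0437,0],[0,0,0],1],[[0.014,-0.0437,0],[0,0,0],1],[[0.014,-0.0437,0],[0,0,0],1]]';python3 -m inch '[[[0.014,-0.0437,0],[0,0,-0.1],1],[[0,0,0],[0,0,0],1],[[0,0,0],[0,0,0],1],[[0,0,0],[0,0,0],1]]';  python3 - <<'E'
from ad import *
st(); im,d,c=grab("wrist","pics/w8.png"); P=cloud(d,c); fit(im,P,d,(.62,.07))
E
```

```text
time: 18.6
tool_pos: [0.4538, -0.3372, 0.2068]
tool_rot: [0.004, 1.0, 0.003, 0.004]
contact_force: [1.5, 0.0, 0.1]
gripper_width: 1.0
grasp_force: 0.0
time: 19.4
tool_pos: [0.5606, 0.0203, 0.2499]
tool_rot: [0.0, 1.0, 0.006, 0.0]
contact_force: [0.5, -1.2, 0.1]
gripper_width: 1.0
grasp_force: 0.0
time: 19.8
tool_pos: [0.5737, 0.0615, 0.2496]
tool_rot: [0.0, 0.998, 0.055, -0.0]
contact_force: [0.3, 0.1, -0.7]
gripper_width: 1.001
grasp_force: 0.0
{'time': 19.8, 'joint_pos': [-0.022, -0.057, 1.733, -0.0, 1.465, 1.438], 'tool_pos': [0.574, 0.062, 0.25], 'tool_rot': [0.0, 0.998, 0.055, -0.0], 'contact_force': [0.321, 0.111, -0.698], 'gripper_width': 1.001, 'grasp_force': 0.0}
rect [613.5  71. ] [118.4  54.1] ang 6.7 n 7149
 tab s [0.6462 0.6501 0.654 ] t [-0.021   0.0002  0.0205]
 pad s [0.5911 0.6158 0.6392] t [-0.0175 -0.0011  0.0154]
 all s [0.5725 0.6757] t [-0.027   0.0248]
   centre est [0.6201 0.0713]
   centre est [0.6199 0.0713]
   centre est [0.6186 0.0711]
```

View pics/w8.png

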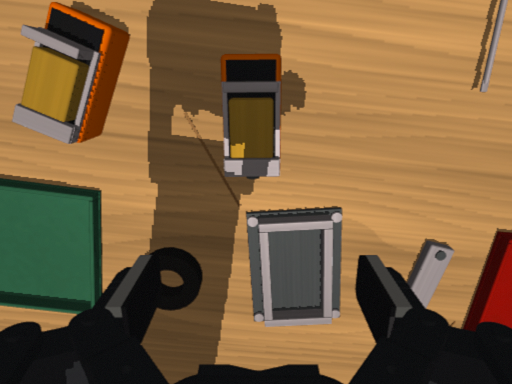

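```bash
python3 -m inch '[[[0.0234,-0.002,0.03],[0,0,-0.007],1],[[0.0234,-0.002,0.03],[0,0,0],1],[[0,0,0.04],[0,0,0],1],[[0,0,0.04],[0,0,0],1],[[0,0,0.03],[0,0,0],1],[[0,0,0.02],[0,0,0],1],[[0,0,0.013],[0,0,0],1],[[0,0,0],[0,0,0],1]]';python3 -m inch '[[[0,0,0],[0,0,0],1],[[0,0,0],[0,0,0],1],[[0,0,0],[0,0,0],0],[[0,0,0],[0,0,0],0],[[0,0,0],[0,0,0],0],[[0,0,0],[0,0,0],0],[[0,0,0],[0,0,0],0]]';python3 -m inch '[[[0,0,-0.03],[0,0,0],0],[[0,0,-0.03],[0,0,-0.047],0],[[0,0,0],[0,0,0],0],[[0,0,0],[0,0,0],0]]'
```

```text
time: 20.65
tool_pos: [0.6184, 0.0704, 0.0448]
tool_rot: [-0.0, 0.998, 0.058, -0.002]
contact_force: [-0.7, 0.2, -0.2]
gripper_width: 1.001
grasp_force: 0.0
time: 21.35
tool_pos: [0.6208, 0.0718, 0.0483]
tool_rot: [-0.0, 0.998, 0.059, 0.001]
contact_force: [0.6, 0.5, 5.8]
gripper_width: 0.623
grasp_force: 67.1
time: 21.75
tool_pos: [0.6193, 0.0715, 0.1057]
tool_rot: [0.0, 0.997, 0.082, -0.0]
contact_force: [-0.4, -0.7, -5.2]
gripper_width: 0.621
grasp_force: 66.2
```

```bash
python3 -m inch '[[[-0.0376,0.0081,0],[0,0,0],0],[[-0.0376,0.0081,0],[0,0,0],0],[[-0.0376,0.0081,0],[0,0,0],0],[[-0.0376,0.0081,0],[0,0,0],0],[[-0.0376,0.0081,0],[0,0,0],0],[[0,0,0.02],[0,0,0],0],[[0,0,0],[0,0,0],0],[[0,0,0],[0,0,0],0]]'; python3 - <<'E'
from h import *
st(); im,d,c=grab("wrist","pics/w9.png");P=cloud(d,c)
a=np.radians(9.5); u=np.array([np.cos(a),np.sin(a)]); n=np.array([-u[1],u[0]]);nc=np.array([.44,.0005])
s=(P[...,:2]-nc)@u; t=(P[...,:2]-nc)@n;z=P[...,2]
tc=(np.array(manip.state()["tool_pos"])[:2]-nc); print("tcp s,t",tc@u,tc@n)
m=(abs(s-.064)<.004)&(abs(z-.024)<.006)&(abs(t)<.05); print("wall t",np.percentile(t[m],[1,99]))
m=(abs(s)<.08)&(z>.065)&(z<.09)&(abs(t)<.05)&(s>.03); print("housing t",np.percentile(t[m],[1,99]),"s max",np.percentile(s[m],99))
m=(z>.08)&(z<.13)&(s>.03)&(s<.06); print("tabs s",np.percentile(s[m],[1,99]))
E
```

```text
time: 22.55
tool_pos: [0.4397, 0.0008, 0.0849]
tool_rot: [-0.001, 0.997, 0.083, -0.002]
contact_force: [1.3, -0.6, -3.4]
gripper_width: 0.619
grasp_force: 65.7
{'time': 22.55, 'joint_pos': [-0.168, -0.23, 2.178, 0.0, 1.198, 1.238], 'tool_pos': [0.44, 0.001, 0.085], 'tool_rot': [-0.001, 0.997, 0.083, -0.002], 'contact_force': [1.301, -0.62, -3.386], 'gripper_width': 0.619, 'grasp_force': 65.717}
tcp s,t 0.0008560501707868192 0.0001200317036667361
wall t [-0.03982099  0.04011554]
housing t [-0.02626066  0.0250365 ] s max 0.052676778908126685
tabs s [0.0300235  0.05259323]
```

```bash
python3 -m inch '[[[0,-0.0005,0.015],[0,0,0],0],[[0,0,0.008],[0,0,0],0],[[0,0,0.004],[0,0,0],0],[[0,0,0],[0,0,0],0],[[0,0,0],[0,0,0],0]]';python3 -m inch '[[[0,0,0.002],[0,0,0],0],[[0,0,0],[0,0,0],0],[[0,0,0],[0,0,0],0]]';python3 -m inch '[[[0,0,0.002],[0,0,0],0],[[0,0,0],[0,0,0],0],[[0,0,0],[0,0,0],0]]'
```

```text
time: 23.1
tool_pos: [0.4414, 0.0011, 0.0601]
tool_rot: [0.0, 0.997, 0.083, 0.0]
contact_force: [0.4, 0.5, -5.4]
gripper_width: 0.62
grasp_force: 66.0
time: 23.4
tool_pos: [0.4412, 0.001, 0.0581]
tool_rot: [0.0, 0.997, 0.083, 0.0]
contact_force: [0.3, 0.3, -4.7]
gripper_width: 0.621
grasp_force: 66.0
time: 23.7
tool_pos: [0.441, 0.0011, 0.0558]
tool_rot: [-0.0, 0.997, 0.083, -0.0]
contact_force: [0.3, 0.0, -4.7]
gripper_width: 0.617
grasp_force: 66.0
```

```bash
python3 -m inch '[[[0,0,0.002],[0,0,0],0],[[0,0,0],[0,0,0],0],[[0,0,0],[0,0,0],0]]';python3 -m inch '[[[0,0,0],[0,0,0],0.85],[[0,0,0],[0,0,0],0.85],[[0,0,0],[0,0,0],0.85],[[0,0,-0.03],[0,0,0],0.85],[[0,0,-0.05],[0,0,0],0.85],[[-0.006,0,0],[0,0,0],0],[[0,0,0],[0,0,0],0],[[0,0,0],[0,0,0],0]]';python3 -m inch '[[[0,0,0],[0,0,0],0],[[0,0,0.01],[0,0,0],0],[[0,0,0.005],[0,0,0],0],[[0,0,0],[0,0,0],0],[[0,0,0],[0,0,0],0]]';python3 -m inch '[[[0,0,0.012],[0,0,0],0],[[0,0,0.006],[0,0,0],0],[[0,0,0],[0,0,0],0],[[0,0,0],[0,0,0],0]]'
```

```text
time: 24.0
tool_pos: [0.4415, 0.001, 0.0542]
tool_rot: [0.0, 0.997, 0.083, 0.0]
contact_force: [0.4, -0.2, -2.0]
gripper_width: 0.617
grasp_force: 66.3
time: 24.8
tool_pos: [0.4346, 0.0002, 0.133]
tool_rot: [-0.0, 0.997, 0.083, -0.001]
contact_force: [0.7, -0.5, -0.5]
gripper_width: 0.345
grasp_force: 0.0
time: 25.3
tool_pos: [0.4348, 0.0001, 0.1181]
tool_rot: [-0.0, 0.997, 0.083, -0.001]
contact_force: [0.3, -0.5, 0.4]
gripper_width: -0.001
grasp_force: 0.0
time: 25.7
tool_pos: [0.435, 0.0001, 0.1008]
tool_rot: [-0.0, 0.997, 0.083, -0.0]
contact_force: [-1.3, -0.5, 2.2]
gripper_width: 0.001
grasp_force: 1.0
```

```bash
python3 -m inch '[[[0,0,0.007],[0,0,0],0],[[0,0,0.005],[0,0,0],0],[[0,0,0.0025],[0,0,0],0],[[0,0,0],[0,0,0],0],[[0,0,0],[0,0,0],0],[[0,0,0],[0,0,0],0]]';python3 -m inch '[[[0,0,0.001],[0,0,0],0],[[0,0,0],[0,0,0],0],[[0,0,0],[0,0,0],0]]'
```

```text
time: 26.3
tool_pos: [0.4353, 0.0, 0.0866]
tool_rot: [0.0, 0.997, 0.083, 0.0]
contact_force: [0.9, 0.0, 3.6]
gripper_width: 0.005
grasp_force: 1.8
time: 26.6
tool_pos: [0.4353, 0.0, 0.0855]
tool_rot: [0.0, 0.997, 0.083, 0.0]
contact_force: [1.1, -0.0, 3.6]
gripper_width: 0.0
grasp_force: 1.9
```

```bash
python3 -m inch '[[[0,0,0.0008],[0,0,0],0],[[0,0,0],[0,0,0],0],[[0.006,0,0],[0,0,0],0],[[0.006,0,0],[0,0,0],0],[[0.005,0,0],[0,0,0],0],[[0.004,0,0],[0,0,0],0],[[0.004,0,0],[0,0,0],0],[[0.004,0,0],[0,0,0],0]]';python3 -m inch '[[[0.003,0,0],[0,0,0],0],[[0.003,0,0],[0,0,0],0],[[0.003,0,0],[0,0,0],0],[[0,0,0],[0,0,0],0]]';python3 -m inch '[[[0.002,0,0],[0,0,0],0],[[0.002,0,0],[0,0,0],0],[[0.002,0,0],[0,0,0],0],[[0,0,0],[0,0,0],0]]';python3 -m inch '[[[0.002,0,0],[0,0,0],0],[[0,0,0],[0,0,0],0],[[0.002,0,0],[0,0,0],0],[[0,0,0],[0,0,0],0],[[0,0,0],[0,0,0],0]]'
```

```text
time: 27.4
tool_pos: [0.463, 0.0048, 0.0848]
tool_rot: [0.0, 0.997, 0.083, -0.002]
contact_force: [-4.6, -0.4, 9.2]
gripper_width: 0.001
grasp_force: 4.5
time: 27.8
tool_pos: [0.4717, 0.0066, 0.0834]
tool_rot: [-0.0, 0.997, 0.083, -0.001]
contact_force: [-1.2, -0.1, 0.6]
gripper_width: 0.004
grasp_force: 1.0
time: 28.2
tool_pos: [0.4772, 0.0074, 0.084]
tool_rot: [-0.0, 0.997, 0.083, -0.002]
contact_force: [-6.7, -0.4, 3.6]
gripper_width: -0.001
grasp_force: 3.6
time: 28.7
tool_pos: [0.4807, 0.0079, 0.0846]
tool_rot: [-0.0, 0.997, 0.083, -0.003]
contact_force: [-10.1, -0.8, 7.9]
gripper_width: -0.002
grasp_force: 7.7
```

Retreat and check by depth profile.

```bash
cat > prof.py <<'E'
from h import *
st(); im,d,c=grab("wrist","pics/wp.png"); P=cloud(d,c)
nc=np.array([.440,.0005]); a=np.radians(9.5); u=np.array([np.cos(a),np.sin(a)]); n=np.array([-u[1],u[0]])
s=(P[...,:2]-nc)@u; t=(P[...,:2]-nc)@n
m=(abs(t)<.006)&(abs(s)<.09)&(d>0)
print(*[f"{s0*1e3:.0f}:{np.median(P[k][:,2])*1e3:.0f}" for s0 in np.arange(-.075,.08,.003) if (k:=m&(abs(s-s0)<.0015)).sum()])
E
python3 -m inch '[[[-0.003,0,0],[0,0,0],0],[[-0.006,0,-0.02],[0,0,0],0],[[-0.015,0,-0.04],[0,0,0],0],[[-0.03,0,-0.04],[0,0,0],0.3],[[-0.03,0,0],[0,0,0],0.9],[[0,0,0],[0,0,0],0.9],[[0,0,0],[0,0,0],0.9]]'; python3 prof.py
```

```text
time: 29.4
tool_pos: [0.4001, -0.0058, 0.1848]
tool_rot: [0.0, 0.997, 0.083, 0.001]
contact_force: [0.0, 0.5, -0.3]
gripper_width: 0.679
grasp_force: 0.0
{'time': 29.4, 'joint_pos': [-0.201, -0.486, 2.19, 0.001, 1.435, 1.204], 'tool_pos': [0.4, -0.006, 0.185], 'tool_rot': [0.0, 0.997, 0.083, 0.001], 'contact_force': [0.029, 0.486, -0.281], 'gripper_width': 0.679, 'grasp_force': 0.0}
-69:24 -66:24 -63:25 -60:34 -57:35 -51:55 -48:56 -45:58 -42:58 -39:58 -36:58 -33:58 -30:236 -27:75 -24:74 -21:74 -18:74 -15:74 -12:66 -9:64 -6:64 -3:64 0:64 3:64 6:64 9:64 12:64 15:64 18:64 21:63 24:58 27:58 30:58 33:58 36:58 39:58 42:58 45:58 48:90 51:90 54:90 57:55 60:53 63:24 66:24 69:24 72:6 75:5 78:-0
```

```bash
python3 -m inch '[[[0.0225,0,0.03],[0,0,0],0.9],[[0.0225,0,0.03],[0,0,0],0.9],[[0,0,0.03],[0,0,0],0.9],[[0,0,0.02],[0,0,0],0.9],[[0,0,0.014],[0,0,0],0.9],[[0,0,0.01],[0,0,0],0.9],[[0,0,0],[0,0,0],0.9],[[0,0,0],[0,0,0],0.9]]';python3 -m inch '[[[0,0,0],[0,0,0],0],[[0,0,0],[0,0,0],0],[[0,0,0],[0,0,0],0],[[0,0,0],[0,0,0],0],[[0,0,0],[0,0,0],0]]';python3 -m inch '[[[0,0,-0.025],[0,0,0],0],[[0,0,-0.03],[0,0,0],0],[[0,0,-0.01],[0,0,0.08],0],[[0,0,0],[0,0,0.077],0],[[-0.001,0.041,0],[0,0,0],0],[[-0.001,0.041,0],[0,0,0],0],[[-0.001,0.041,0],[0,0,0],0],[[-0.001,0.041,0],[0,0,0],0]]';python3 -m inch '[[[-0.001,0.041,0],[0,0,0],0],[[-0.001,0.041,0],[0,0,0],0],[[-0.001,0.041,0],[0,0,0],0],[[0,0,0],[0,0,0],0],[[0,0,0],[0,0,0],0]]'; python3 - <<'E'
from h import *
st(); im,d,c=grab("wrist","pics/w10.png")
E
```

```text
time: 30.25
tool_pos: [0.4445, 0.0016, 0.0506]
tool_rot: [-0.0, 0.997, 0.083, -0.0]
contact_force: [0.5, -1.4, -0.3]
gripper_width: 0.901
grasp_force: 0.0
time: 30.75
tool_pos: [0.4448, 0.0015, 0.0519]
tool_rot: [0.0, 0.997, 0.083, 0.001]
contact_force: [-2.2, 0.4, 6.1]
gripper_width: 0.619
grasp_force: 65.6
time: 31.55
tool_pos: [0.4404, -0.1635, 0.1145]
tool_rot: [-0.0, 1.0, 0.004, -0.0]
contact_force: [0.2, -0.1, -3.6]
gripper_width: 0.618
grasp_force: 65.7
time: 32.05
tool_pos: [0.4386, -0.2856, 0.1144]
tool_rot: [-0.001, 1.0, 0.003, -0.001]
contact_force: [0.5, 0.2, -4.8]
gripper_width: 0.62
grasp_force: 66.3
{'time': 32.05, 'joint_pos': [-0.72, -0.056, 1.969, 0.0, 1.231, 0.844], 'tool_pos': [0.439, -0.286, 0.114], 'tool_rot': [-0.001, 1.0, 0.003, -0.001], 'contact_force': [0.507, 0.16, -4.786], 'gripper_width': 0.62, 'grasp_force': 66.344}
```

View pics/w10.png

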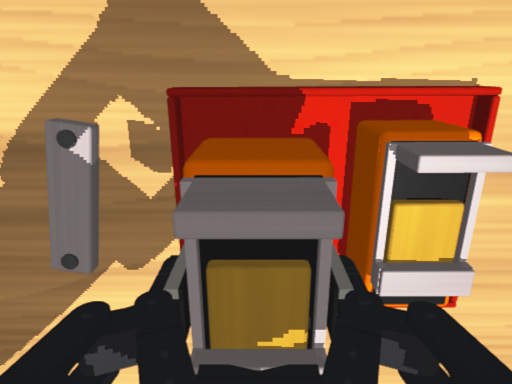

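```bash
python3 -m inch '[[[0,-0.001,0.025],[0,0,0],0],[[0,0,0.02],[0,0,0],0],[[0,0,0.01],[0,0,0],0],[[0,0,0.005],[0,0,0],0],[[0,0,0],[0,0,0],0],[[0,0,0],[0,0,0],0]]';python3 -m inch '[[[0,0,0.003],[0,0,0],0],[[0,0,0],[0,0,0],0],[[0,0,0],[0,0,0],0]]';python3 -m inch '[[[0,0,0.001],[0,0,0],0],[[0,0,0],[0,0,0],0],[[0,0,0],[0,0,0],0]]'
```

```text
time: 32.7
tool_pos: [0.4402, -0.2847, 0.0565]
tool_rot: [0.001, 1.0, 0.005, 0.001]
contact_force: [1.3, -0.5, -4.5]
gripper_width: 0.619
grasp_force: 66.2
time: 33.0
tool_pos: [0.4397, -0.2847, 0.0529]
tool_rot: [0.0, 1.0, 0.004, 0.0]
contact_force: [-0.0, 0.1, -4.9]
gripper_width: 0.62
grasp_force: 66.2
time: 33.3
tool_pos: [0.4395, -0.2845, 0.0515]
tool_rot: [-0.0, 1.0, 0.004, -0.0]
contact_force: [0.1, -0.1, -4.8]
gripper_width: 0.619
grasp_force: 66.2
```

```bash
python3 -m inch '[[[0,0,0.0015],[0,0,0],0],[[0,0,0],[0,0,0],0],[[0,0,0],[0,0,0],0.77],[[0,0,0],[0,0,0],0.77],[[0,0,0],[0,0,0],0.77],[[0,0,-0.03],[0,0,0],0.77],[[0,0,-0.05],[0,0,0],0.77],[[0,0,-0.05],[0,0,0],1]]';python3 -m inch '[[[0.0125,-0.0433,-0.02],[0,0,0],1],[[0.0125,-0.0433,-0.02],[0,0,0],1],[[0.0125,-0.0433,-0.02],[0,0,0],1],[[0.0125,-0.0433,-0.01],[0,0,0],1],[[0.0125,-0.0433,0],[0,0,0],1],[[0.0125,-0.0433,0],[0,0,0],1],[[0.0125,-0.0433,0],[0,0,0],1],[[0.0125,-0.0433,0],[0,0,0],1]]';python3 -m inch '[[[0.0125,-0.0433,0],[0,0,0],1],[[0.0125,-0.0433,0],[0,0,0],1],[[0.0125,-0.0433,0],[0,0,0],1],[[0.0125,-0.0433,0],[0,0,0],1],[[0,0,0],[0,0,0.14],1],[[0,0,0],[0,0,0.14],1],[[0,0,0],[0,0,0],1],[[0,0,0],[0,0,0],1]]';  python3 - <<'E'
from ad import *
st(); im,d,c=grab("wrist","pics/w11.png"); P=cloud(d,c); fit(im,P,d,(.638,.238))
r=manip.look_for("wrist","adapter_1"); print([(np.round(x["point"],3).tolist(),round(x["score"],2)) for x in r])
i=im.astype(int); m=(np.linalg.norm(P[...,:2]-(.43,.34),axis=-1)<.14)&(P[...,2]>.014)&(P[...,2]<.035)&(i[...,1]>1.5*i[...,0]); q=(P[m][:,:2]*1000).astype(np.float32); print("green",len(q),cv2.minAreaRect(q))
E
```

```text
time: 34.1
tool_pos: [0.4389, -0.284, 0.1806]
tool_rot: [-0.001, 1.0, 0.004, -0.001]
contact_force: [0.6, -0.6, 0.4]
gripper_width: 0.915
grasp_force: 0.0
time: 34.9
tool_pos: [0.5369, 0.0647, 0.2504]
tool_rot: [0.0, 1.0, 0.004, 0.001]
contact_force: [-0.1, 0.0, 1.3]
gripper_width: 1.0
grasp_force: 0.0
time: 35.7
tool_pos: [0.585, 0.2363, 0.25]
tool_rot: [-0.0, 0.991, -0.134, 0.0]
contact_force: [-1.0, -0.1, 0.4]
gripper_width: 1.002
grasp_force: 0.0
{'time': 35.7, 'joint_pos': [0.266, 0.07, 1.605, -0.0, 1.466, 2.105], 'tool_pos': [0.585, 0.236, 0.25], 'tool_rot': [-0.0, 0.991, -0.134, 0.0], 'contact_force': [-0.969, -0.136, 0.412], 'gripper_width': 1.002, 'grasp_force': 0.0}
rect [636.8 238.5] [ 53.4 107. ] ang -17.3 n 7189
 tab s [0.5592 0.5631 0.567 ] t [0.3968 0.4176 0.4383]
 pad s [0.504  0.5293 0.5524] t [0.4004 0.4168 0.4332]
 all s [0.4856 0.5892] t [0.3912 0.4427]
   centre est [0.637  0.2382]
   centre est [0.6367 0.2383]
   centre est [0.6355 0.2386]
[]
green 2607 ((437.79742431640625, 334.8430480957031), (198.4639892578125, 155.3941650390625), 88.38521575927734)
```

View pics/w11.png

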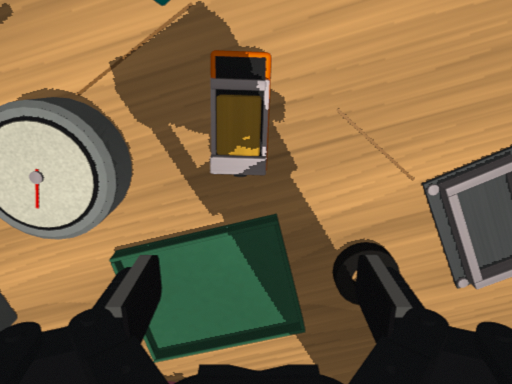

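```bash
python3 -m inch '[[[0,0,0.02],[0,0,0.033],1],[[0.0244,-0.0086,0.03],[0,0,0],1],[[0.0244,-0.0087,0.03],[0,0,0],1],[[0,0,0.04],[0,0,0],1],[[0,0,0.035],[0,0,0],1],[[0,0,0.025],[0,0,0],1],[[0,0,0.015],[0,0,0],1],[[0,0,0.009],[0,0,0],1]]';python3 -m inch '[[[0,0,0],[0,0,0],1],[[0,0,0],[0,0,0],1],[[0,0,0],[0,0,0],0],[[0,0,0],[0,0,0],0],[[0,0,0],[0,0,0],0],[[0,0,0],[0,0,0],0],[[0,0,0],[0,0,0],0]]';python3 -m inch '[[[0,0,-0.03],[0,0,0],0],[[0,0,-0.03],[0,0,-0.12],0],[[0,0,0],[0,0,-0.12],0],[[0,0,0],[0,0,-0.12],0],[[0,0,0],[0,0,-0.107],0],[[0,0,0],[0,0,0],0],[[0,0,0],[0,0,0],0]]'
```

```text
time: 36.6
tool_pos: [0.6362, 0.2379, 0.0447]
tool_rot: [0.0, 0.988, -0.151, -0.001]
contact_force: [-0.6, 0.4, 0.4]
gripper_width: 0.997
grasp_force: 0.0
time: 37.3
tool_pos: [0.6379, 0.2387, 0.048]
tool_rot: [-0.001, 0.988, -0.151, 0.001]
contact_force: [-1.0, 0.7, 6.3]
gripper_width: 0.619
grasp_force: 67.5
time: 38.0
tool_pos: [0.6357, 0.238, 0.1044]
tool_rot: [0.0, 0.997, 0.08, -0.001]
contact_force: [0.1, -0.2, -4.0]
gripper_width: 0.62
grasp_force: 66.3
```

```bash
python3 -m inch '[[[-0.0288,0.0253,0],[0,0,0],0],[[-0.0288,0.0253,0],[0,0,0],0],[[-0.0288,0.0253,0],[0,0,0],0],[[-0.0288,0.0253,0],[0,0,0],0],[[-0.0288,0.0253,0],[0,0,0],0],[[-0.0288,0.0253,0],[0,0,0],0],[[-0.0288,0.0253,0],[0,0,0],0],[[-0.0288,0.0253,0],[0,0,-0.004],0]]'; python3 -m inch '[[[0,0,0.02],[0,0,0],0],[[0,0,0],[0,0,0],0],[[0,0,0],[0,0,0],0],[[0,0,0],[0,0,0],0]]'; cat > al.py <<'E'
from h import *
st(); im,d,c=grab("wrist","pics/w12.png");P=cloud(d,c)
a=np.radians(9.5); u=np.array([np.cos(a),np.sin(a)]); n=np.array([-u[1],u[0]]);nc=np.array([.44,.0005])
s=(P[...,:2]-nc)@u; t=(P[...,:2]-nc)@n;z=P[...,2]
tc=(np.array(manip.state()["tool_pos"])[:2]-nc); print("tcp s,t",tc@u,tc@n)
m=(abs(s-.064)<.004)&(abs(z-.024)<.006)&(abs(t)<.05); print("wall t",np.percentile(t[m],[1,99]))
m=(abs(s)<.08)&(z>.065)&(z<.09)&(abs(t)<.05)&(s>.03); print("housing t",np.percentile(t[m],[1,99]),"s max",np.percentile(s[m],99))
E
python3 al.py
```

```text
time: 38.8
tool_pos: [0.4407, 0.0004, 0.1057]
tool_rot: [0.0, 0.997, 0.083, -0.0]
contact_force: [0.2, -0.4, -4.1]
gripper_width: 0.616
grasp_force: 66.4
time: 39.2
tool_pos: [0.4429, 0.0016, 0.0868]
tool_rot: [0.0, 0.997, 0.084, 0.0]
contact_force: [0.4, 1.0, -4.4]
gripper_width: 0.618
grasp_force: 66.2
{'time': 39.2, 'joint_pos': [-0.165, -0.228, 2.173, 0.0, 1.195, 1.239], 'tool_pos': [0.443, 0.002, 0.087], 'tool_rot': [0.0, 0.997, 0.084, 0.0], 'contact_force': [0.431, 1.001, -4.383], 'gripper_width': 0.618, 'grasp_force': 66.21}
tcp s,t 0.003186087125038501 0.0005753845229334939
wall t [-0.03979097  0.04018549]
housing t [-0.02656808  0.02596676] s max 0.05585392448584398
```

```bash
python3 -m inch '[[[-0.002,-0.0003,0.012],[0,0,0],0],[[0,0,0.01],[0,0,0],0],[[0,0,0.006],[0,0,0],0],[[0,0,0],[0,0,0],0],[[0,0,0],[0,0,0],0]]';python3 -m inch '[[[0,0,0.002],[0,0,0],0],[[0,0,0],[0,0,0],0],[[0,0,0],[0,0,0],0]]';python3 -m inch '[[[0,0,0.002],[0,0,0],0],[[0,0,0],[0,0,0],0],[[0,0,0],[0,0,0],0]]'
```

```text
time: 39.75
tool_pos: [0.4399, 0.0013, 0.0577]
tool_rot: [-0.0, 0.997, 0.083, -0.0]
contact_force: [-0.3, -0.2, -4.2]
gripper_width: 0.623
grasp_force: 66.5
time: 40.05
tool_pos: [0.4403, 0.0012, 0.0562]
tool_rot: [0.0, 0.997, 0.083, 0.0]
contact_force: [-0.0, 0.4, -4.5]
gripper_width: 0.618
grasp_force: 66.5
time: 40.35
tool_pos: [0.4402, 0.0012, 0.0541]
tool_rot: [0.0, 0.997, 0.083, 0.0]
contact_force: [0.9, -0.2, -4.2]
gripper_width: 0.621
grasp_force: 66.5
```

```bash
python3 -m inch '[[[0,0,0.001],[0,0,0],0],[[0,0,0],[0,0,0],0],[[0,0,0],[0,0,0],0]]';python3 -m inch '[[[0,0,0],[0,0,0],0.85],[[0,0,0],[0,0,0],0.85],[[0,0,0],[0,0,0],0.85],[[0,0,-0.03],[0,0,0],0.85],[[0,0,-0.05],[0,0,0],0.85],[[-0.006,0,0],[0,0,0],0],[[0,0,0],[0,0,0],0],[[0,0,0],[0,0,0],0]]';python3 -m inch '[[[0,0,0],[0,0,0],0],[[0,0,0.01],[0,0,0],0],[[0,0,0.005],[0,0,0],0],[[0,0,0],[0,0,0],0],[[0,0,0],[0,0,0],0]]';python3 -m inch '[[[0,0,0.012],[0,0,0],0],[[0,0,0.006],[0,0,0],0],[[0,0,0],[0,0,0],0],[[0,0,0],[0,0,0],0]]'
```

```text
time: 40.65
tool_pos: [0.4404, 0.0011, 0.054]
tool_rot: [-0.0, 0.997, 0.083, -0.0]
contact_force: [-4.8, -0.5, 5.9]
gripper_width: 0.619
grasp_force: 67.5
time: 41.45
tool_pos: [0.4336, 0.0003, 0.1321]
tool_rot: [-0.0, 0.997, 0.083, -0.001]
contact_force: [-0.1, 0.4, -0.7]
gripper_width: 0.345
grasp_force: 0.0
time: 41.95
tool_pos: [0.4338, 0.0003, 0.1173]
tool_rot: [-0.0, 0.997, 0.083, -0.001]
contact_force: [0.6, 0.6, 0.1]
gripper_width: -0.005
grasp_force: 0.0
time: 42.35
tool_pos: [0.4346, 0.0001, 0.1007]
tool_rot: [0.0, 0.997, 0.083, 0.0]
contact_force: [-2.2, 0.7, 6.9]
gripper_width: 0.003
grasp_force: 3.5
```

Stiff (6.9 N near first touch). Press home, confirm, and drag.

```bash
python3 -m inch '[[[0,0,0.007],[0,0,0],0],[[0,0,0.005],[0,0,0],0],[[0,0,0.0025],[0,0,0],0],[[0,0,0],[0,0,0],0],[[0,0,0],[0,0,0],0],[[0,0,0],[0,0,0],0]]';python3 -m inch '[[[0,0,0.0015],[0,0,0],0],[[0,0,0],[0,0,0],0],[[0,0,0],[0,0,0],0]]'
```

```text
time: 42.95
tool_pos: [0.4355, 0.0, 0.0875]
tool_rot: [0.0, 0.997, 0.083, 0.001]
contact_force: [-3.4, 0.3, 11.7]
gripper_width: -0.002
grasp_force: 5.7
time: 43.25
tool_pos: [0.4355, 0.0, 0.086]
tool_rot: [0.0, 0.997, 0.083, 0.001]
contact_force: [-2.9, 0.9, 11.9]
gripper_width: -0.001
grasp_force: 5.9
```

```bash
python3 -m inch '[[[0,0,0.0014],[0,0,0],0],[[0,0,0],[0,0,0],0],[[0.005,0,0],[0,0,0],0],[[0.005,0,0],[0,0,0],0],[[0.005,0,0],[0,0,0],0],[[0.004,0,0],[0,0,0],0],[[0,0,0],[0,0,0],0]]';python3 -m inch '[[[0.004,0,0],[0,0,0],0],[[0.004,0,0],[0,0,0],0],[[0,0,0],[0,0,0],0]]';python3 -m inch '[[[0.003,0,0],[0,0,0],0],[[0.003,0,0],[0,0,0],0],[[0.003,0,0],[0,0,0],0],[[0,0,0],[0,0,0],0]]'
```

```text
time: 43.95
tool_pos: [0.4544, 0.0029, 0.0849]
tool_rot: [0.001, 0.997, 0.083, 0.001]
contact_force: [-4.3, -1.3, 14.4]
gripper_width: 0.004
grasp_force: 7.1
time: 44.25
tool_pos: [0.4621, 0.0043, 0.0847]
tool_rot: [0.001, 0.997, 0.083, 0.001]
contact_force: [-3.6, -1.2, 11.4]
gripper_width: -0.003
grasp_force: 6.2
time: 44.65
tool_pos: [0.469, 0.0062, 0.0818]
tool_rot: [-0.0, 0.997, 0.083, -0.001]
contact_force: [-2.2, -0.3, 0.7]
gripper_width: -0.005
grasp_force: 0.8
```

```bash
python3 -m inch '[[[0.002,0,-0.002],[0,0,0],0],[[0.002,0,0],[0,0,0],0],[[0.002,0,0],[0,0,0],0],[[0,0,0],[0,0,0],0]]';python3 -m inch '[[[0.002,0,0],[0,0,0],0],[[0,0,0],[0,0,0],0],[[0.002,0,0],[0,0,0],0],[[0,0,0],[0,0,0],0],[[0,0,0],[0,0,0],0]]';python3 -m inch '[[[0.002,0,0],[0,0,0],0],[[0,0,0],[0,0,0],0],[[0,0,0],[0,0,0],0]]'
```

```text
time: 45.05
tool_pos: [0.4747, 0.0072, 0.084]
tool_rot: [-0.0, 0.997, 0.083, -0.002]
contact_force: [-4.7, -0.3, 0.5]
gripper_width: 0.003
grasp_force: 2.5
time: 45.55
tool_pos: [0.4789, 0.0078, 0.0848]
tool_rot: [-0.0, 0.997, 0.083, -0.001]
contact_force: [-6.2, -0.8, 3.2]
gripper_width: 0.001
grasp_force: 3.4
time: 45.85
tool_pos: [0.481, 0.0082, 0.0851]
tool_rot: [-0.0, 0.997, 0.083, -0.001]
contact_force: [-6.7, -0.6, 5.1]
gripper_width: -0.003
grasp_force: 4.3
```

```bash
python3 -m inch '[[[-0.003,0,0],[0,0,0],0],[[-0.006,0,-0.02],[0,0,0],0],[[-0.015,0,-0.04],[0,0,0],0],[[-0.03,0,-0.04],[0,0,0],0.3],[[-0.03,0,0],[0,0,0],0.9],[[0,0,0],[0,0,0],0.9],[[0,0,0],[0,0,0],0.9]]'; python3 prof.py
```

```text
time: 46.55
tool_pos: [0.3993, -0.0058, 0.1851]
tool_rot: [0.0, 0.997, 0.083, 0.002]
contact_force: [0.6, 0.3, 0.1]
gripper_width: 0.678
grasp_force: 0.0
{'time': 46.55, 'joint_pos': [-0.202, -0.49, 2.192, 0.001, 1.436, 1.203], 'tool_pos': [0.399, -0.006, 0.185], 'tool_rot': [0.0, 0.997, 0.083, 0.002], 'contact_force': [0.63, 0.326, 0.085], 'gripper_width': 0.678, 'grasp_force': 0.0}
-69:24 -66:24 -63:24 -60:34 -57:35 -51:55 -48:55 -45:58 -42:58 -39:58 -36:58 -33:233 -30:237 -27:74 -24:74 -21:74 -18:74 -15:74 -12:67 -9:64 -6:64 -3:64 0:64 3:64 6:64 9:64 12:64 15:64 18:64 21:64 24:58 27:58 30:58 33:58 36:58 39:58 42:58 45:58 48:90 51:90 54:90 57:55 60:52 63:24 66:24 69:24 72:6 75:5 78:-0
```

```bash
python3 -m inch '[[[0.0225,0,0.03],[0,0,0],0.9],[[0.0225,0,0.03],[0,0,0],0.9],[[0,0,0.03],[0,0,0],0.9],[[0,0,0.02],[0,0,0],0.9],[[0,0,0.014],[0,0,0],0.9],[[0,0,0.01],[0,0,0],0.9],[[0,0,0],[0,0,0],0.9],[[0,0,0],[0,0,0],0.9]]';python3 -m inch '[[[0,0,0],[0,0,0],0],[[0,0,0],[0,0,0],0],[[0,0,0],[0,0,0],0],[[0,0,0],[0,0,0],0],[[0,0,0],[0,0,0],0]]';python3 -m inch '[[[0,0,-0.025],[0,0,0],0],[[0,0,-0.03],[0,0,0],0],[[0,0,-0.01],[0,0,0.1],0],[[0,0,0],[0,0,0.094],0],[[-0.002,-0.0416,0],[0,0,0],0],[[-0.002,-0.0416,0],[0,0,0],0],[[-0.002,-0.0416,0],[0,0,0],0],[[-0.002,-0.0416,0],[0,0,0],0]]';python3 -m inch '[[[-0.002,-0.0416,0],[0,0,0],0],[[-0.002,-0.0416,0],[0,0,0],0],[[-0.002,-0.0416,0],[0,0,0],0],[[-0.002,-0.0416,0],[0,0,0],0],[[0,0,0],[0,0,0],0],[[0,0,0],[0,0,0],0]]'; python3 - <<'E'
from h import *
st(); im,d,c=grab("wrist","pics/w13.png")
E
```

```text
time: 47.4
tool_pos: [0.4436, 0.0017, 0.0507]
tool_rot: [-0.0, 0.997, 0.083, 0.0]
contact_force: [0.2, 1.3, 0.7]
gripper_width: 0.901
grasp_force: 0.0
time: 47.9
tool_pos: [0.4439, 0.0016, 0.052]
tool_rot: [0.0, 0.997, 0.083, 0.001]
contact_force: [-1.9, 1.1, 5.3]
gripper_width: 0.617
grasp_force: 65.2
time: 48.7
tool_pos: [0.4385, 0.1695, 0.1147]
tool_rot: [0.0, 1.0, -0.014, -0.0]
contact_force: [1.0, 0.0, -3.4]
gripper_width: 0.623
grasp_force: 65.6
time: 49.3
tool_pos: [0.4351, 0.335, 0.1144]
tool_rot: [0.001, 1.0, -0.013, -0.001]
contact_force: [0.1, -0.9, -3.9]
gripper_width: 0.619
grasp_force: 66.4
{'time': 49.3, 'joint_pos': [0.521, 0.006, 1.908, -0.001, 1.23, 2.117], 'tool_pos': [0.435, 0.335, 0.114], 'tool_rot': [0.001, 1.0, -0.013, -0.001], 'contact_force': [0.115, -0.911, -3.867], 'gripper_width': 0.619, 'grasp_force': 66.383}
```

View pics/w13.png

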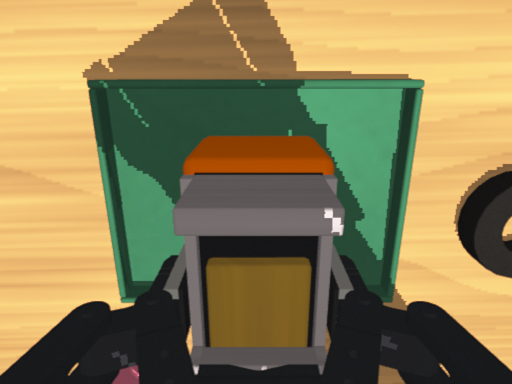

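```bash
python3 -m inch '[[[0.001,0,0.025],[0,0,0],0],[[0,0,0.02],[0,0,0],0],[[0,0,0.01],[0,0,0],0],[[0,0,0.005],[0,0,0],0],[[0,0,0],[0,0,0],0],[[0,0,0],[0,0,0],0]]';python3 -m inch '[[[0,0,0.003],[0,0,0],0],[[0,0,0.001],[0,0,0],0],[[0,0,0],[0,0,0],0],[[0,0,0],[0,0,0],0]]';python3 -m inch '[[[0,0,0.0015],[0,0,0],0],[[0,0,0],[0,0,0],0],[[0,0,0],[0,0,0],0]]'
```

```text
time: 49.95
tool_pos: [0.4379, 0.3348, 0.0566]
tool_rot: [-0.0, 1.0, -0.014, 0.001]
contact_force: [-0.6, 0.4, -4.3]
gripper_width: 0.619
grasp_force: 66.3
time: 50.35
tool_pos: [0.4372, 0.3349, 0.0518]
tool_rot: [-0.0, 1.0, -0.014, 0.0]
contact_force: [-0.4, 0.6, -4.6]
gripper_width: 0.615
grasp_force: 66.3
time: 50.65
tool_pos: [0.4375, 0.335, 0.051]
tool_rot: [-0.0, 1.0, -0.014, 0.0]
contact_force: [-3.6, -1.0, 4.4]
gripper_width: 0.621
grasp_force: 67.1
```

Touched down; release, retreat, and check everything (top camera, compared to start).

```bash
python3 -m inch '[[[0,0,0],[0,0,0],0.8],[[0,0,0],[0,0,0],0.8],[[0,0,0],[0,0,0],0.8],[[0,0,-0.03],[0,0,0],0.8],[[0,0,-0.05],[0,0,0],0.8],[[0,0,-0.05],[0,0,0],0.8],[[0,0.04,-0.04],[0,0,0],0.8],[[0,0.04,-0.04],[0,0,0],0.8]]';python3 -m inch '[[[0,0.04,0],[0,0,0],0.8],[[0,0.04,0],[0,0,0],0.8],[[0,0.04,0],[0,0,0],0.8],[[0,0.04,0],[0,0,0],0.8],[[0,0.04,0],[0,0,0],0.8],[[0,0.04,0],[0,0,0],0.8],[[0,0,0],[0,0,0],0.8],[[0,0,0],[0,0,0],0.8]]'; python3 - <<'E'
from h import *
st(); im,d,c=grab("top","pics/top9.png"); P=cloud(d,c); z=np.load("pics/top0.npz")
im2,d2,c2=grab("scene","pics/s9.png"); im0=cv2.imread("pics/scene0.png")
a=cv2.cvtColor(im2,cv2.COLOR_RGB2BGR)[90:290]; b=cv2.resize(a,(800,312)); o=cv2.resize(cv2.cvtColor(im,cv2.COLOR_RGB2BGR)[100:280,110:410],None,fx=1.6,fy=1.6)
o=cv2.copyMakeBorder(o,0,0,0,800-o.shape[1],cv2.BORDER_CONSTANT); cv2.imwrite("pics/final.png",np.vstack([b,o]))
P2=cloud(d2,c2)
for n,q in dict(red1=(.44,-.376),red2=(.44,-.284),green=(.4375,.335)).items():
    for Q,w in((P,"top"),(P2,"scene")):
        m=np.linalg.norm(Q[...,:2]-q,axis=-1)<.07; k=m&(Q[...,2]>.03)&(Q[...,2]<.1)
        if k.sum()>20: print(n,w,cv2.minAreaRect((Q[k][:,:2]*1000).astype(np.float32)),"zmax",np.percentile(Q[k][:,2],99).round(3))
E
```

```text
time: 51.45
tool_pos: [0.4353, 0.2638, 0.2532]
tool_rot: [-0.0, 1.0, -0.013, 0.001]
contact_force: [0.1, -0.9, -0.5]
gripper_width: 0.806
grasp_force: 0.0
time: 52.25
tool_pos: [0.4288, 0.0236, 0.2509]
tool_rot: [-0.0, 1.0, -0.015, 0.0]
contact_force: [0.0, -0.4, -0.1]
gripper_width: 0.799
grasp_force: 0.0
{'time': 52.25, 'joint_pos': [-0.119, -0.444, 2.051, 0.001, 1.534, 1.481], 'tool_pos': [0.429, 0.024, 0.251], 'tool_rot': [-0.0, 1.0, -0.015, 0.0], 'contact_force': [0.023, -0.409, -0.144], 'gripper_width': 0.799, 'grasp_force': 0.0}
red1 top ((432.3789978027344, -372.612060546875), (55.290855407714844, 120.86345672607422), 89.34756469726562) zmax 0.089
red1 scene ((437.7204895019531, -375.1645812988281), (113.62447357177734, 54.49287033081055), 0.49955740571022034) zmax 0.092
red2 top ((422.2818298339844, -294.44891357421875), (102.05966186523438, 115.59293365478516), 1.2461501359939575) zmax 0.092
red2 scene ((424.6020812988281, -297.0510559082031), (106.39634704589844, 113.96051788330078), 3.3361318111419678) zmax 0.092
green top ((431.6314392089844, 335.8311462402344), (55.50383758544922, 117.97306823730469), 86.91831970214844) zmax 0.09
green scene ((438.736328125, 333.8720397949219), (54.45267868041992, 108.2677001953125), 88.68982696533203) zmax 0.091
```

View pics/final.png

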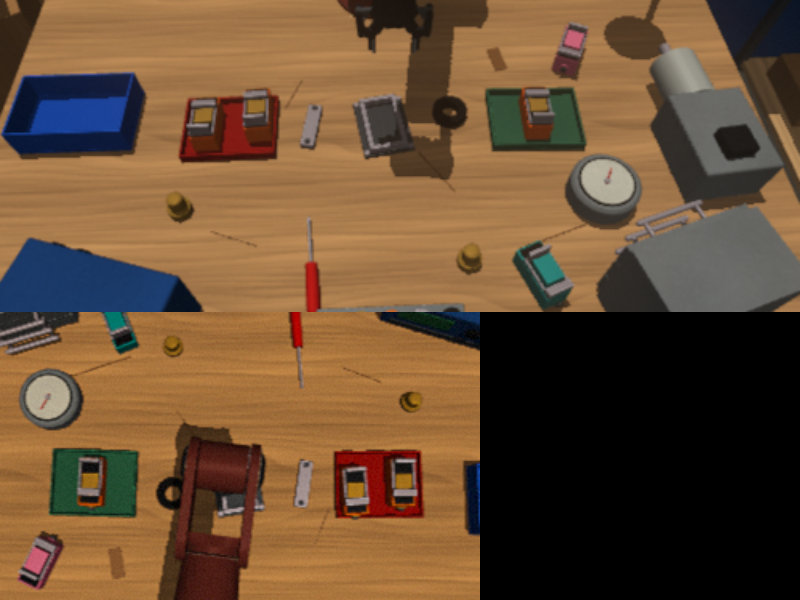

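```bash
python3 -m inch '[[[0,0.04,0],[0,0,0],0.8],[[0,0.04,0],[0,0,0],0.8],[[0,0.04,0],[0,0,0],0.8],[[0,0.04,0],[0,0,0],0.8],[[-0.02,0.04,0],[0,0,0],0.8],[[-0.02,0.04,0],[0,0,0],0.8],[[0,0,0],[0,0,0],0.8],[[0,0,0],[0,0,0],0.8]]'; python3 - <<'E'
from h import *
st(); im,d,c=grab("wrist","pics/w14.png"); P=cloud(d,c); np.savez("pics/w14.npz",im=im,P=P,d=d)
for y0 in(-.376,-.315,-.305,-.295,-.285,-.275,-.265):
  m=(abs(P[...,1]-y0)<.003)&(d>0)
  print(y0,*[f"{s0*1e3:.0f}:{np.median(P[k][:,2])*1e3:.0f}" for s0 in np.arange(.33,.53,.006) if (k:=m&(abs(P[...,0]-s0)<.002)).sum()])
E
```

```text
time: 53.15
tool_pos: [0.3825, -0.2142, 0.2508]
tool_rot: [-0.0, 1.0, -0.014, 0.0]
contact_force: [0.7, 1.2, 0.3]
gripper_width: 0.801
grasp_force: 0.0
{'time': 53.15, 'joint_pos': [-0.681, -0.418, 2.033, 0.001, 1.527, 0.917], 'tool_pos': [0.383, -0.214, 0.251], 'tool_rot': [-0.0, 1.0, -0.014, 0.0], 'contact_force': [0.732, 1.213, 0.294], 'gripper_width': 0.801, 'grasp_force': 0.0}
-0.376 330:0 336:-0 342:0 348:0 354:2 360:22 366:5 372:5 378:34 384:55 390:57 396:57 402:58 408:73 414:73 420:73 426:63 432:63 438:63 444:63 450:63 456:62 462:57 468:57 474:57 480:61 486:89 492:54 498:5 504:5 510:20 516:18 522:-0 528:-0
-0.315 330:0 336:0 342:0 348:0 360:22 366:5 372:5 378:5 384:5 390:5 396:5 402:5 408:5 414:5 420:5 426:5 432:5 438:5 444:5 450:5 456:5 462:5 468:5 474:5 480:5 486:5 492:5 498:5 504:5 510:21 516:0 522:0 528:0
-0.305 330:0 336:0 342:1 348:0 360:21 438:6 444:5 450:6 456:6 462:7 474:5 480:5 486:5 492:5 498:5 504:5 510:21 516:0 522:0 528:-0
-0.295 330:0 336:1 342:0 348:1 366:54 372:55 378:55 384:58 390:73 396:73 402:70 408:63 414:63 420:63 426:63 432:63 438:63 444:63 450:63 456:63 474:51 480:5 486:5 492:5 498:5 504:5 510:21 516:-0 522:0 528:-0
-0.285 330:0 336:0 342:0 348:-0 366:54 372:57 378:57 390:73 396:73 402:70 408:63 414:63 420:63 426:63 432:63 438:58 444:57 450:57 456:57 462:89 468:89 474:53 480:5 486:5 492:5 498:5 504:5 510:21 516:-0 522:0 528:0
-0.275 330:0 336:0 342:0 354:33 360:35 366:54 372:57 378:290 384:290 390:73 396:287 402:67 408:63 414:63 420:63 426:63 432:63 438:58 444:57 450:57 456:57 462:89 468:89 474:53 480:5 486:5 492:5 498:5 504:5 510:21 516:0 522:0 528:-0
-0.265 330:0 336:0 342:-0 348:0 354:30 366:54 372:57 378:287 384:287 390:282 396:74 402:66 408:63 414:63 420:63 426:63 432:63 438:58 444:57 450:57 456:57 462:89 468:88 474:51 480:5 486:5 492:5 498:5 504:5 510:21 516:-0 522:0 528:-0
```

View pics/w14.png

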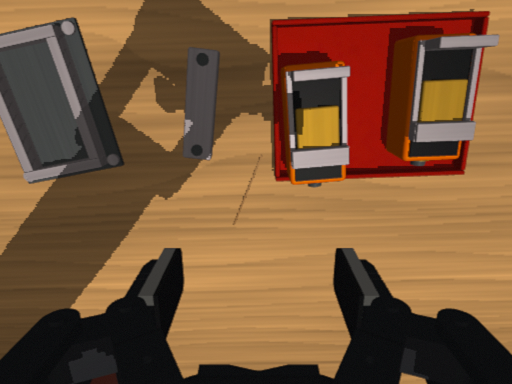

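```bash
python3 -c "
from plant import manip
print(manip.job_done())"
```

```text
the job is handed in; nothing more can be done
None
```

All three orange adapters were pressed home and latched in the nest: the two weak ones (about 4 N) stand flat side by side in the red tray, the stiff one (about 12 N) flat in the green tray. One of the red-tray adapters got knocked about 2 cm after I set it down, but it is still flat, latched and inside the tray, so I left it and handed the job in after 53 s.

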